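# Spread the peg rail and hang the tumblers to drain

### The arm

A 7-joint arm with a two-finger parallel gripper is mounted at the origin on the work surface. World frame = base frame: x ahead of the robot, y to its left, z up, the work surface at z = 0. Lengths are in m, angles in rad, forces in N, time in s.
With the tool pointing down it reaches from about 0.4 to 0.85 m from the base axis. Payload 10.4 kg.
Tool frame: the origin (TCP) lies between the finger pads; the fingertips stand 14 mm ahead of it and the grasp point (between the pads) lies 5 mm behind it; z points along the fingers, y is the direction in which the jaws open and shut (so a half turn about z gives the same grasp; the last joint's range is limited). The gripper opens to 87 mm and grips with 3 to 60 N. Pads are 19 mm wide; open, the fingers measure 117 mm over their backs; the gripper's body (75 mm by 190 mm) begins 51 mm behind the grasp point.
Start: joints at [1.15, 0.332, -0.065, 1.46, 0.022, 1.35, -0.088], TCP at [0.242, -0.576, 0.237] pointing down, gripper open.
Joint ranges: [-2.6, 2.6], [-0.5, 2.12], [-1.47, 1.34], [0.16, 2.42], [-1.27, 4.41], [0.06, 2.06], [-2.6, 2.6]. Speed limits (rad/s): [2.22, 2.22, 2.79, 2.79, 3.14, 3.14, 3.14].

### API

Orientations are given as a unit quaternion [x, y, z, w].
In Python, from bench import readout, camera, calibration, order gives the robot as it stands.
- The arm moves only by the tool apply_moves, never from a script. Its argument "deltas" is a list of rows, each an object with "translation": the shift along the world's x, y, z in m, a list of three; "turn": the turn, a rotation vector about the world's x, y, z in rad, a list of three; "hand": the finger opening in m, from 0 to 0.087. A call has 1 to 5 rows; each row shifts and turns the pose as measured when the row begins; what a row does not reach is not made up. A row lasts 1/10 s, in which the tool goes at most 50 mm and 8.59 degrees, less where a joint would pass 70% of its speed; a pose out of reach is approached as far as the arm can. A call with a gripper value outside its range is refused whole. The fingers move at their own pace and stop on an object; "newtons" is the grip in N (left out, the last holds). Time passes only in rows, so rows that do not move let the fingers close. It gives the time, the measured TCP pose, the force and the opening at its end, in the units of the state.
- readout.read_state(): the state, without advancing time (a new reading comes with each control period).
- camera(name): name is "scene" or "top"; returns the picture (420x560x3 uint8, red, green, blue); there is no depth.
- calibration(name): a dict with "fx", "fy", "cx", "cy" (pixels), "extrinsics" (4x4, takes a point from world to camera coordinates). Camera axes: x right, y down, z forward; pixel columns grow to the right and rows downward; lengths in m; the calibration is good to about 2 mm. A picture is of the moment at which its call begins. calibration takes no time and is no camera call.
- order.close_job(): hands the job in, once; it reports no verdict.
The state is a dict: "time": time; "joint_positions": joint angles; "joint_vel": joint speeds; "joint_torque": joint torques, N m; "ee_pos": TCP position; "eef_rot": TCP orientation; "ft_force": force on the tool from outside, world axes, zero at the start; "torque": the same for the moment, N m; "width": finger opening in m.
Only numpy, scipy, OpenCV 4.12 (cv2) and the standard library are available. Lean on these libraries where they do the work, as an engineer would, in place of code of your own. Each camera call takes 0.05 s, during which the arm holds its last target. There are 200 camera calls.

### The job

Get the drying rack ready and load it: lift each of the two blue sliding pegs out of its notch, shift it outward to the next notch (towards its own end of the rail) and let it drop right in, then lock each slide by pushing an orange-handled pin through its hole from the front until the handle stops against it. Once both slides are locked, hang every rinsed terracotta tumbler from the mat upside down on a peg of its own, and leave the other things on the table where they are.

Things in the scene. Friction and masses are not known exactly. Their poses are not given: they have to be found in the camera images.
- rack: Fixed peg rail in a white drip tray 320 x 120 mm, rim 12 mm high. Origin: middle of the tray's underside; x to its back (away from the robot), y left along the rail, z up. Aluminium rail 20 mm thick, 280 long, toothed top edge at z 80 mm; notches 14 wide, 14 deep at y -110, -55, 55, 110; under each a 14 mm hole runs through along x at z 55. End brackets at y +-146 reach z 94.
- slide_left: Left (+y) sliding peg, loose, 220 g: starts in the notch at rack y 55 mm, belongs in the one at 110. Blue saddle 44 x 40 mm astride the rail with a 10 mm wide, 12 mm long tab below that sits in the notch: lift about 20 mm to clear; its cheeks still guide it then. Origin: saddle's seat, 80 mm above the rack's origin when seated; axes as the rack's.
- slide_right: The same sliding peg at the right (-y): starts in the notch at rack y -55 mm, belongs in the one at -110. Origin and sizes as slide_left.
- slide_left_hole (a point): Mouth of slide_left's 14 mm pin hole, centred in the front face of its front cheek, 19.5 mm before and 25 mm below the slide's origin. The hole runs along x through cheek, rail and back cheek (39 mm in all), lined up only when the slide is seated.
- slide_right_hole (a point): Mouth of slide_right's pin hole, likewise.
- peg_left (a point): Centre of the top of slide_left's wooden peg, 102 mm above the slide's origin. Its round head is 32 mm wide and 12 mm high (the slide may be lifted by it), the shaft below 14 mm thick; at its foot a centring collar 39 mm wide, 13 mm high, tapers into the shaft over 19 mm.
- peg_middle (a point): Centre of the top of the fixed middle peg, at rack x 0, y 0, z 182 mm. Same peg as on the slides.
- peg_right (a point): Centre of the top of slide_right's peg, 102 mm above the slide's origin.
- pin_1: Locking pin lying on the table, 45 g: orange square handle 16 x 16 x 80 mm, steel shaft 8 mm thick, 46 mm long, tapered tip. Origin: on the axis at the shoulder between them; x along the shaft to the tip (handle x -80 to 0). Either pin fits either slide. Home: pushed in along rack +x till the shoulder meets the front cheek; then it droops a little.
- pin_1_tip (a point): Tip of pin_1, 46 mm from its shoulder.
- pin_2: Locking pin lying on the table, 45 g: orange square handle 16 x 16 x 80 mm, steel shaft 8 mm thick, 46 mm long, tapered tip. Origin: on the axis at the shoulder between them; x along the shaft to the tip (handle x -80 to 0). Either pin fits either slide. Home: pushed in along rack +x till the shoulder meets the front cheek; then it droops a little.
- pin_2_tip (a point): Tip of pin_2, 46 mm from its shoulder.
- tumbler_1: Square terracotta tumbler, 58 x 58 mm outside, 90 tall, 49 x 49 inside, floor 6 thick, 170 g; may be absent. Starts lying on the mat, mouth roughly towards the rack. Origin: its centre; x along its axis to the mouth (mouth +45 mm, closed end -45). Hung, x points down, its inner floor rests on the peg's top and its mouth is 6 mm above the saddle.
- tumbler_1_floor (a point): Centre of the inner floor of tumbler_1, 39 mm from its centre towards the closed end.
- tumbler_2: Square terracotta tumbler, 58 x 58 mm outside, 90 tall, 49 x 49 inside, floor 6 thick, 170 g; may be absent. Starts lying on the mat, mouth roughly towards the rack. Origin: its centre; x along its axis to the mouth (mouth +45 mm, closed end -45). Hung, x points down, its inner floor rests on the peg's top and its mouth is 6 mm above the saddle.
- tumbler_2_floor (a point): Centre of the inner floor of tumbler_2, 39 mm from its centre towards the closed end.
- tumbler_3: Square terracotta tumbler, 58 x 58 mm outside, 90 tall, 49 x 49 inside, floor 6 thick, 170 g; may be absent. Starts lying on the mat, mouth roughly towards the rack. Origin: its centre; x along its axis to the mouth (mouth +45 mm, closed end -45). Hung, x points down, its inner floor rests on the peg's top and its mouth is 6 mm above the saddle.
- tumbler_3_floor (a point): Centre of the inner floor of tumbler_3, 39 mm from its centre towards the closed end.
- mat: Thin blue drain mat fixed to the table, 150 x 360 x 3 mm, on which the tumblers lie. Origin: centre of its underside; y along its length.
Things that resemble listed ones, but are neither listed nor needed, are in the scene too. Leave any white look-alike of the pin_1 alone.

How it is judged:
By the outcome, as a careful person would: the job done as asked, in the order asked, and still so for the second after the job is handed in, with the robot touching nothing.
Of tumbler_1, tumbler_2, tumbler_3 only 2 to 3 are there at a start; the rules pass over those that are not, and their reading is None.
At some moment in a run one of pin_1, pin_2, tumbler_1, tumbler_2, tumbler_3 may be knocked a few centimetres aside while the robot is not near it.
It also fails if it takes over 210 s, if anything falls off the work surface, if the arm or the gripper's body presses on something with over 40 N, if the wrist force passes 120 N, or if a joint passes its speed limit or range.

## Working session

There is one attempt and no reset: what is moved stays moved. The work goes in short steps, Python scripts to look and compute and a tool call to move; the robot and the scene stay as the last step left them, time stands still between calls to the robot, and variables do not carry over. Pictures are saved under pics/ and viewed, about 12 in all and at most 16, crops included, and the job is handed in when it is done.

Besides the shell and the picture viewer there is one more tool, called after "Emit:" as name(argument=value, ...) on one line, values as JSON. apply_moves: Moves the arm, as the interface text tells. Its arguments: {"type":"object","properties":{"deltas":{"type":"array","items":{"type":"object","properties":{"translation":{"type":"array","items":{"type":"number"}},"turn":{"type":"array","items":{"type":"number"}},"hand":{"type":"number"}}}},"newtons":{"type":"number"}},"required":["deltas"]}

```bash
ls; mkdir -p pics
python3 - <<'E'
from bench import readout, camera, calibration
import cv2,numpy as np
for n in ("scene","top"):
    im=camera(n); cv2.imwrite(f"pics/{n}0.png",im[:,:,::-1]); c=calibration(n); print(n,c["fx"],c["fy"],c["cx"],c["cy"]); print(np.round(c["extrinsics"],4).tolist())
print(readout.read_state())
E
```

```text
pics
scene 481.2772829275381 481.2772829275381 278.6295789319007 220.0347426417361
[[-0.332, 0.9431, 0.0202, 0.1456], [0.65, 0.2443, -0.7196, -0.215], [-0.6836, -0.2258, -0.6941, 1.7069], [0.0, 0.0, 0.0, 1.0]]
top 534.7030050384694 534.7030050384694 272.42803729384343 205.28656661654165
[[-0.0112, -0.9999, -0.0073, 0.0146], [-0.9962, 0.0118, -0.0867, 0.4509], [0.0867, 0.0063, -0.9962, 1.3262], [0.0, 0.0, 0.0, 1.0]]
{'time': 0.1, 'joint_positions': array([ 1.15039843,  0.33278337, -0.0646807 ,  1.46088369,  0.02157537,
        1.34988936, -0.08850649]), 'joint_vel': array([ 0.00048254, -0.00228717,  0.00044389, -0.0007434 ,  0.00048967,
       -0.00032546, -0.00115959]), 'joint_torque': array([ 1.33897618e-03, -6.24543214e+01,  2.46933365e-02, -3.90719390e+01,
       -6.13502017e-02,  3.65136343e-02,  1.15150788e-04]), 'ee_pos': array([ 0.24198127, -0.575889  ,  0.23583665]), 'eef_rot': array([ 9.80285557e-01,  1.97584981e-01, -1.45413911e-04, -6.17936615e-04]), 'ft_force': array([0.01736489, 0.06702661, 0.2834428 ]), 'torque': array([-0.02530131,  0.02101505,  0.04792373]), 'width': 0.08709285894505829}
```

View pics/scene0.png

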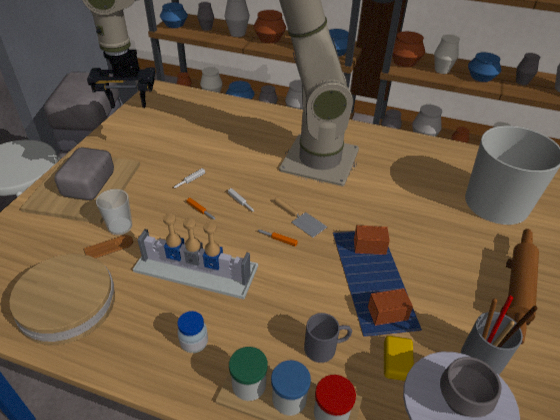

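View pics/top0.png

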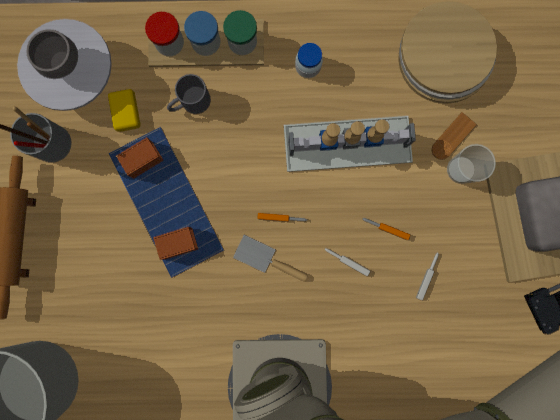

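Top view: the rack is at about (350,145) with its pegs at (333,132), (355,132) and (378,130). Possible pins: orange at (274,217) and (390,229), white look-alikes at (350,262) and (430,275), spatula at (255,253). Possible tumblers: on the mat at (138,158) and (176,243), plus a brown bar off the mat at (455,135). I choose the two orange pins and the two tumblers on the mat, so tumblers: 2. I'll check this in a crop.

```bash
cat > h.py <<'E'
import numpy as np, cv2
from bench import readout, camera, calibration
def ray(n,u,v):
    c=calibration(n);E=np.array(c["extrinsics"]);R,t=E[:3,:3],E[:3,3]
    return -R.T@t, R.T@np.array([(u-c["cx"])/c["fx"],(v-c["cy"])/c["fy"],1])
def onz(n,u,v,z):
    o,d=ray(n,u,v); return o+d*(z-o[2])/d[2]
def tri(a,b):
    (o1,d1),(o2,d2)=ray("top",*a),ray("scene",*b)
    s=np.linalg.lstsq(np.c_[d1,-d2],o2-o1,rcond=None)[0]
    p,q=o1+s[0]*d1,o2+s[1]*d2
    return (p+q)/2,np.linalg.norm(p-q)
def proj(n,p):
    c=calibration(n);E=np.array(c["extrinsics"]);q=E[:3,:3]@np.array(p)+E[:3,3]
    return np.array([c["fx"]*q[0]/q[2]+c["cx"],c["fy"]*q[1]/q[2]+c["cy"]])
def mask(im,lo,hi):
    return cv2.inRange(cv2.cvtColor(im,cv2.COLOR_RGB2HSV),np.array(lo),np.array(hi))
def blobs(m,amin=30):
    cs,_=cv2.findContours(m,cv2.RETR_EXTERNAL,cv2.CHAIN_APPROX_NONE)
    return sorted([c for c in cs if cv2.contourArea(c)>=amin],key=cv2.contourArea,reverse=True)
E
python3 - <<'E'
from h import *
im=camera("top"); sc=camera("scene")
a=cv2.resize(im[100:260,250:450],(800,640),interpolation=cv2.INTER_CUBIC)[:600]
cv2.imwrite("pics/c1.png",a[:,:,::-1])
b=cv2.resize(sc[170:310,120:320],None,fx=4,fy=4,interpolation=cv2.INTER_CUBIC)
cv2.imwrite("pics/c2.png",b[:,:,::-1])
m=mask(im,(5,190,140),(18,255,255))
for c in blobs(m): 
    r=cv2.minAreaRect(c);print("orange",r,cv2.contourArea(c),onz("top",*r[0],.012).round(3))
m=mask(im,(0,120,60),(12,230,200)); m=cv2.morphologyEx(m,cv2.MORPH_OPEN,np.ones((3,3)))
for c in blobs(m,150): r=cv2.minAreaRect(c);print("terra",r,onz("top",*r[0],.055).round(3))
m=mask(im,(100,100,40),(125,255,255))
for c in blobs(m,40): r=cv2.minAreaRect(c);print("blue",r,cv2.contourArea(c))
E
```

```text
orange ((394.12127685546875, 230.98141479492188), (31.00582504272461, 5.258790016174316), 22.2490234375) 133.0 [ 0.383 -0.296  0.012]
orange ((272.11871337890625, 216.397705078125), (30.213520050048828, 5.281826496124268), 4.23639440536499) 127.0 [0.424 0.011 0.012]
terra ((175.24325561523438, 242.54054260253906), (23.673913955688477, 39.70159149169922), 72.89727020263672) [0.36  0.247 0.055]
terra ((137.79412841796875, 155.32354736328125), (22.980810165405273, 38.07268142700195), 59.036251068115234) [0.576 0.341 0.055]
blue ((165.602294921875, 201.52447509765625), (138.01296997070312, 58.36289978027344), 62.850318908691406) 4952.5
blue ((200.5, 27.5), (33.0, 31.0), 90.0) 819.5
blue ((309.5, 55.0), (24.0, 23.0), 90.0) 435.0
blue ((373.5, 142.0), (8.0, 19.0), 90.0) 63.0
blue ((328.6846008300781, 145.02308654785156), (16.744688034057617, 10.046812057495117), 7.125016689300537) 47.5
```

View pics/c1.png

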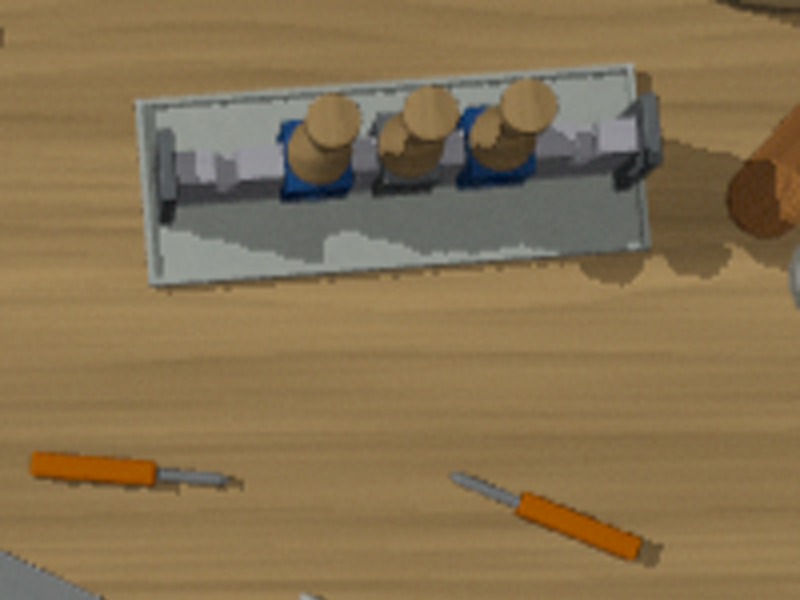

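View pics/c2.png

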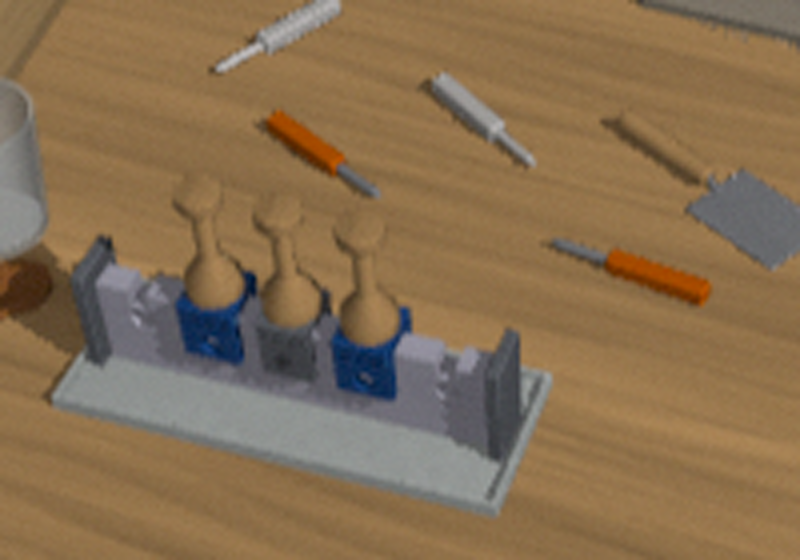

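The crops confirm it: two orange pins with steel shafts, white look-alikes apart from them, and blue slides beside a grey middle peg. The tray corners (rim) and the peg heads are clear in both. Next I work out the rack pose and the pin and tumbler poses.

Run:
```python
from h import *
t=lambda x,y:(250+x/4-.4,100+y/4-.4)
s=lambda x,y:(120+x/4-.4,170+y/4-.4)
C=[onz("top",*t(*p),.012) for p in((138,101),(632,66),(650,247),(150,286))]
for c in C: print(c.round(4))
ctr=np.mean(C,0); d=(C[0]-C[1])+(C[3]-C[2]); print("ctr",ctr.round(4),"yawY",np.degrees(np.arctan2(d[1],d[0])), [np.linalg.norm(C[i]-C[i-1]).round(3) for i in range(4)])
for n,a,b in(("L",(333,122),(360,233)),("M",(431,113),(278,213)),("R",(528,106),(199,197))):
    print(n,tri(t(*a),s(*b)),onz("top",*t(*a),.182).round(4))
for n,a,b in(("p1 rear/tip",(33,464),(230,482)),("p2",(638,550),(453,476))):
    A,B=onz("top",*t(*a),.010),onz("top",*t(*b),.006); print(n,A.round(4),B.round(4),np.linalg.norm((A-B)[:2]),np.degrees(np.arctan2(*(B-A)[[1,0]])))
```

```text
[ 0.6584 -0.0228  0.012 ]
[ 0.6771 -0.3396  0.012 ]
[ 0.5597 -0.3472  0.012 ]
[ 0.5386 -0.0288  0.012 ]
ctr [ 0.6085 -0.1846  0.012 ] yawY 93.58852641348662 [np.float64(0.12), np.float64(0.317), np.float64(0.118), np.float64(0.319)]
L (array([ 0.60499254, -0.12846074,  0.17722086]), np.float64(0.001547042895775809)) [ 0.6042 -0.1287  0.182 ]
M (array([ 0.60883103, -0.18308633,  0.17945072]), np.float64(0.0018196327243165918)) [ 0.6086 -0.1836  0.182 ]
R (array([ 0.61224353, -0.23739815,  0.17820362]), np.float64(0.0025528674659526566)) [ 0.6119 -0.2378  0.182 ]
p1 rear/tip [0.4261 0.0467 0.01  ] [ 0.4135 -0.0779  0.006 ] 0.12528089289611127 -95.78196522424456
p2 [ 0.3674 -0.3336  0.01  ] [ 0.4157 -0.2192  0.006 ] 0.12417002982412742 67.14390265875865
```

Emit:
apply_moves(deltas=[{"translation": [0.03, 0.037, 0.006], "turn": [0, 0, 0.11], "hand": 0.087}, {"translation": [0.03, 0.037, 0.006], "turn": [0, 0, 0.11], "hand": 0.087}, {"translation": [0.03, 0.037, 0.006], "turn": [0, 0, 0.11], "hand": 0.087}, {"translation": [0.03, 0.037, 0.006], "turn": [0, 0, 0.11], "hand": 0.087}, {"translation": [0.03, 0.037, 0.006], "turn": [0, 0, 0.11], "hand": 0.087}], newtons=30)

```text
time: 0.7
ee_pos: [0.3883, -0.3893, 0.2642]
eef_rot: [0.889, 0.458, -0.003, -0.001]
ft_force: [1.6, -0.4, -0.4]
width: 0.0867
```

Emit:
apply_moves(deltas=[{"translation": [0.03, 0.037, 0.006], "turn": [0, 0, 0.11], "hand": 0.087}, {"translation": [0.03, 0.037, 0.006], "turn": [0, 0, 0.11], "hand": 0.087}, {"translation": [0.03, 0.037, 0.006], "turn": [0, 0, 0.11], "hand": 0.087}, {"translation": [0.03, 0.037, 0.006], "turn": [0, 0, 0.11], "hand": 0.087}, {"translation": [0.03, 0.037, 0.006], "turn": [0, 0, 0.11], "hand": 0.087}])

```text
time: 1.2
ee_pos: [0.5424, -0.1958, 0.2959]
eef_rot: [0.723, 0.691, -0.003, 0.001]
ft_force: [1.5, -1.0, 0.5]
width: 0.087
```

Emit:
apply_moves(deltas=[{"translation": [0.033, 0.035, 0], "turn": [0, 0, 0.06], "hand": 0.07}, {"translation": [0.029, 0.032, 0], "turn": [0, 0, 0.05], "hand": 0.07}, {"translation": [0, 0, -0.02], "turn": [0, 0, 0], "hand": 0.07}, {"translation": [0, 0, 0], "turn": [0, 0, 0], "hand": 0.07}])

```text
time: 1.6
ee_pos: [0.6096, -0.1172, 0.2759]
eef_rot: [0.677, 0.736, -0.001, 0.0]
ft_force: [-0.0, -1.0, -1.5]
width: 0.0713
```

```bash
cat >> h.py <<'E'
from scipy.spatial.transform import Rotation as Rn
def st():
    s=readout.read_state();R=Rn.from_quat(s["eef_rot"]).as_matrix()
    print("t%.2f"%s["time"],"pos",s["ee_pos"].round(4),"x",R[:,0].round(3),"z",R[:,2].round(3),"xang %.2f"%np.degrees(np.arctan2(R[1,0],R[0,0])),"F",s["ft_force"].round(1),"w %.4f"%s["width"],"q",s["joint_positions"].round(2))
    return s
E
python3 -c "from h import *; st()"
```

```text
t1.60 pos [ 0.6096 -0.1172  0.2759] x [-0.083  0.997 -0.002] z [-0.001 -0.002 -1.   ] xang 94.75 F [-0.  -1.  -1.5] w 0.0713 q [ 0.53  0.36 -0.55  1.39  0.19  1.45  0.07]
```

Emit:
apply_moves(deltas=[{"translation": [-0.005, -0.011, -0.02], "turn": [0, 0, -0.016], "hand": 0.07}, {"translation": [0, 0, -0.03], "turn": [0, 0, 0], "hand": 0.07}, {"translation": [0, 0, 0], "turn": [0, 0, 0], "hand": 0.07}])

```text
time: 1.9
ee_pos: [0.6042, -0.1295, 0.2267]
eef_rot: [0.684, 0.73, -0.001, 0.001]
ft_force: [-0.3, -0.0, 0.4]
width: 0.0698
```

Emit:
apply_moves(deltas=[{"translation": [0, 0, -0.028], "turn": [0, 0, 0], "hand": 0.07}, {"translation": [0, 0, -0.027], "turn": [0, 0, 0], "hand": 0.07}, {"translation": [0, 0, 0], "turn": [0, 0, 0], "hand": 0.025}, {"translation": [0, 0, 0], "turn": [0, 0, 0], "hand": 0.02}, {"translation": [0, 0, 0], "turn": [0, 0, 0], "hand": 0.02}])

```text
time: 2.4
ee_pos: [0.6061, -0.1336, 0.1804]
eef_rot: [0.686, 0.728, 0.0, 0.005]
ft_force: [-0.3, 0.4, -0.7]
width: 0.0536
```

Emit:
apply_moves(deltas=[{"translation": [0, 0, 0], "turn": [0, 0, 0], "hand": 0.02}, {"translation": [0, 0, 0], "turn": [0, 0, 0], "hand": 0.02}])

```text
time: 2.6
ee_pos: [0.6074, -0.1339, 0.1838]
eef_rot: [0.686, 0.727, 0.001, 0.007]
ft_force: [-0.1, 0.9, -0.2]
width: 0.0378
```

Emit:
apply_moves(deltas=[{"translation": [-0.003, 0.005, -0.006], "turn": [0, 0, 0], "hand": 0.04}, {"translation": [0, 0, -0.005], "turn": [0, 0, 0], "hand": 0.04}, {"translation": [0, 0, 0], "turn": [0, 0, 0], "hand": 0.04}])

```text
time: 2.9
ee_pos: [0.6045, -0.1282, 0.1731]
eef_rot: [0.686, 0.728, 0.002, 0.008]
ft_force: [1.2, 0.3, -0.5]
width: 0.0399
```

```bash
python3 -c "from h import *; st()"
```

```text
t2.90 pos [ 0.6045 -0.1282  0.1731] x [-0.059  0.998 -0.009] z [ 0.013 -0.008 -1.   ] xang 93.37 F [ 1.2  0.3 -0.5] w 0.0399 q [ 0.55  0.4  -0.53  1.55  0.22  1.23  0.04]
```

Emit:
apply_moves(deltas=[{"translation": [0, 0, 0], "turn": [0, 0, 0], "hand": 0.02}, {"translation": [0, 0, 0], "turn": [0, 0, 0], "hand": 0.02}, {"translation": [0, 0, 0], "turn": [0, 0, 0], "hand": 0.02}], newtons=30)

```text
time: 3.2
ee_pos: [0.6043, -0.1281, 0.1727]
eef_rot: [0.686, 0.728, 0.002, 0.007]
ft_force: [-0.3, 0.3, -0.4]
width: 0.0312
```

Emit:
apply_moves(deltas=[{"translation": [0, 0, 0.007], "turn": [0, 0, 0], "hand": 0.02}, {"translation": [0, 0, 0.007], "turn": [0, 0, 0], "hand": 0.02}, {"translation": [0, 0, 0.007], "turn": [0, 0, 0], "hand": 0.02}, {"translation": [0, 0, 0], "turn": [0, 0, 0], "hand": 0.02}])

```text
time: 3.6
ee_pos: [0.6041, -0.1282, 0.1954]
eef_rot: [0.686, 0.728, 0.001, 0.007]
ft_force: [0.3, 0.0, -2.3]
width: 0.0306
```

```bash
python3 -c "from h import *; st()"
```

```text
t3.60 pos [ 0.6041 -0.1282  0.1954] x [-0.059  0.998 -0.008] z [ 0.012 -0.007 -1.   ] xang 93.37 F [ 0.3  0.  -2.3] w 0.0306 q [ 0.55  0.38 -0.53  1.53  0.21  1.28  0.05]
```

Emit:
apply_moves(deltas=[{"translation": [-0.001, 0.018, 0], "turn": [0, 0, 0], "hand": 0.02}, {"translation": [-0.001, 0.018, 0], "turn": [0, 0, 0], "hand": 0.02}, {"translation": [-0.001, 0.014, 0], "turn": [0, 0, 0], "hand": 0.02}, {"translation": [0, 0, 0], "turn": [0, 0, 0], "hand": 0.02}])

```text
time: 4.0
ee_pos: [0.6006, -0.0742, 0.1956]
eef_rot: [0.686, 0.728, 0.002, 0.007]
ft_force: [-0.2, -0.4, -2.2]
width: 0.0307
```

```bash
python3 -c "from h import *; st()"
```

```text
t4.00 pos [ 0.6006 -0.0742  0.1956] x [-0.059  0.998 -0.008] z [ 0.012 -0.007 -1.   ] xang 93.37 F [-0.2 -0.4 -2.2] w 0.0307 q [ 0.49  0.36 -0.56  1.56  0.2   1.27 -0.04]
```

Emit:
apply_moves(deltas=[{"translation": [0, 0.001, -0.006], "turn": [0, 0, 0], "hand": 0.02}, {"translation": [0, 0, -0.007], "turn": [0, 0, 0], "hand": 0.02}, {"translation": [0, 0, -0.006], "turn": [0, 0, 0], "hand": 0.02}, {"translation": [0, 0, 0], "turn": [0, 0, 0], "hand": 0.02}])

```text
time: 4.4
ee_pos: [0.6002, -0.0746, 0.1741]
eef_rot: [0.686, 0.727, 0.001, 0.007]
ft_force: [-0.0, -0.7, -2.7]
width: 0.0308
```

```bash
python3 -c "from h import *; st()"
```

```text
t4.40 pos [ 0.6002 -0.0746  0.1741] x [-0.058  0.998 -0.008] z [ 0.011 -0.008 -1.   ] xang 93.32 F [-0.  -0.7 -2.7] w 0.0308 q [ 0.49  0.37 -0.56  1.59  0.21  1.23 -0.05]
```

Emit:
apply_moves(deltas=[{"translation": [0, 0, 0], "turn": [0, 0, 0], "hand": 0.06}, {"translation": [0, 0, 0], "turn": [0, 0, 0], "hand": 0.06}, {"translation": [0, 0, 0.01], "turn": [0, 0, 0], "hand": 0.06}, {"translation": [0, 0, 0.025], "turn": [0, 0, 0], "hand": 0.06}, {"translation": [0, 0, 0.025], "turn": [0, 0, 0], "hand": 0.06}])

```text
time: 4.9
ee_pos: [0.599, -0.076, 0.2346]
eef_rot: [0.687, 0.727, -0.0, 0.005]
ft_force: [0.7, 0.3, -0.1]
width: 0.0579
```

Emit:
apply_moves(deltas=[{"translation": [0.003, -0.04, 0], "turn": [0, 0, 0], "hand": 0.06}, {"translation": [0.003, -0.04, 0], "turn": [0, 0, 0], "hand": 0.06}, {"translation": [0.003, -0.04, 0], "turn": [0, 0, 0], "hand": 0.06}, {"translation": [0.003, -0.035, 0], "turn": [0, 0, 0], "hand": 0.06}, {"translation": [0, 0, 0], "turn": [0, 0, 0], "hand": 0.06}])

```text
time: 5.4
ee_pos: [0.614, -0.2352, 0.2471]
eef_rot: [0.685, 0.728, 0.004, 0.012]
ft_force: [-0.2, -1.0, -0.4]
width: 0.0599
```

Run:
```python
from h import *
st(); im=camera("scene")
b=cv2.resize(im[170:310,120:320],None,fx=4,fy=4,interpolation=cv2.INTER_CUBIC)
cv2.imwrite("pics/c3.png",b[:,:,::-1])
```

```text
t5.40 pos [ 0.614  -0.2352  0.2471] x [-0.06   0.998 -0.012] z [ 0.022 -0.011 -1.   ] xang 93.45 F [-0.2 -1.  -0.4] w 0.0599 q [ 0.65  0.42 -0.48  1.35  0.2   1.39  0.23]
```

View pics/c3.png

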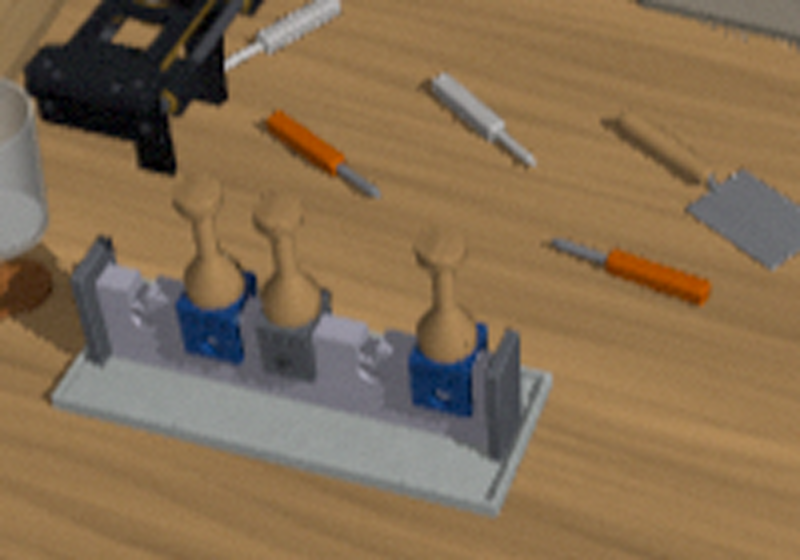

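The left slide sits in the outer notch, peg head at crop (441,250); the right slide is untouched at (199,195).

Emit:
apply_moves(deltas=[{"translation": [-0.002, -0.003, -0.025], "turn": [0.011, 0.022, 0.006], "hand": 0.06}, {"translation": [0, 0, -0.025], "turn": [0, 0, 0], "hand": 0.06}, {"translation": [0, 0, -0.02], "turn": [0, 0, 0], "hand": 0.06}, {"translation": [0, 0, 0], "turn": [0, 0, 0], "hand": 0.06}])

```text
time: 5.85
ee_pos: [0.6136, -0.2306, 0.1773]
eef_rot: [0.68, 0.733, 0.002, -0.0]
ft_force: [-0.7, 0.5, 0.6]
width: 0.0601
```

```bash
python3 -c "from h import *; st()"
```

```text
t5.85 pos [ 0.6136 -0.2306  0.1773] x [-0.074  0.997  0.003] z [ 0.003  0.004 -1.   ] xang 94.24 F [-0.7  0.5  0.6] w 0.0601 q [ 0.64  0.48 -0.48  1.43  0.22  1.29  0.22]
```

Emit:
apply_moves(deltas=[{"translation": [-0.001, -0.007, -0.005], "turn": [0, 0, -0.008], "hand": 0.045}, {"translation": [0, 0, 0], "turn": [0, 0, 0], "hand": 0.045}])

```text
time: 6.05
ee_pos: [0.6131, -0.2365, 0.1732]
eef_rot: [0.683, 0.731, 0.003, -0.0]
ft_force: [0.4, 0.7, 0.5]
width: 0.051
```

```bash
python3 -c "from h import *; st()"
```

```text
t6.05 pos [ 0.6131 -0.2365  0.1732] x [-0.068  0.998  0.004] z [ 0.003  0.004 -1.   ] xang 93.87 F [0.4 0.7 0.5] w 0.0510 q [ 0.65  0.48 -0.48  1.43  0.22  1.28  0.22]
```

Emit:
apply_moves(deltas=[{"translation": [0, -0.001, -0.001], "turn": [0, 0, 0], "hand": 0.02}, {"translation": [0, 0, 0], "turn": [0, 0, 0], "hand": 0.02}, {"translation": [0, 0, 0], "turn": [0, 0, 0], "hand": 0.02}, {"translation": [0, 0, 0], "turn": [0, 0, 0], "hand": 0.02}])

```text
time: 6.45
ee_pos: [0.6142, -0.2374, 0.1749]
eef_rot: [0.683, 0.731, 0.003, 0.001]
ft_force: [-1.0, -0.4, -1.5]
width: 0.031
```

Emit:
apply_moves(deltas=[{"translation": [0, 0, 0.007], "turn": [0, 0, 0], "hand": 0.02}, {"translation": [0, 0, 0.007], "turn": [0, 0, 0], "hand": 0.02}, {"translation": [0, 0, 0.007], "turn": [0, 0, 0], "hand": 0.02}, {"translation": [0, 0, 0], "turn": [0, 0, 0], "hand": 0.02}])

```text
time: 6.85
ee_pos: [0.6142, -0.2372, 0.1981]
eef_rot: [0.683, 0.731, 0.004, 0.001]
ft_force: [-0.9, -0.2, -1.6]
width: 0.0308
```

```bash
python3 -c "from h import *; st()"
```

```text
t6.85 pos [ 0.6142 -0.2372  0.1981] x [-0.068  0.998  0.003] z [ 0.007  0.003 -1.   ] xang 93.90 F [-0.9 -0.2 -1.6] w 0.0308 q [ 0.65  0.47 -0.48  1.4   0.21  1.32  0.23]
```

Emit:
apply_moves(deltas=[{"translation": [0.001, -0.018, 0], "turn": [0, 0, 0], "hand": 0.02}, {"translation": [0.001, -0.018, 0], "turn": [0, 0, 0], "hand": 0.02}, {"translation": [0.001, -0.014, 0], "turn": [0, 0, 0], "hand": 0.02}, {"translation": [0, 0, 0], "turn": [0, 0, 0], "hand": 0.02}])

```text
time: 7.25
ee_pos: [0.6169, -0.2925, 0.1981]
eef_rot: [0.683, 0.73, 0.003, 0.002]
ft_force: [-0.4, -0.4, -2.5]
width: 0.0314
```

```bash
python3 -c "from h import *; st()"
```

```text
t7.25 pos [ 0.6169 -0.2925  0.1981] x [-0.067  0.998  0.001] z [ 0.007  0.002 -1.   ] xang 93.83 F [-0.4 -0.4 -2.5] w 0.0314 q [ 0.69  0.52 -0.46  1.33  0.22  1.34  0.31]
```

Shifted 55.2 mm. Lowering.

Emit:
apply_moves(deltas=[{"translation": [0, 0, -0.007], "turn": [0, 0, 0], "hand": 0.02}, {"translation": [0, 0, -0.007], "turn": [0, 0, 0], "hand": 0.02}, {"translation": [0, 0, -0.006], "turn": [0, 0, 0], "hand": 0.02}, {"translation": [0, 0, 0], "turn": [0, 0, 0], "hand": 0.02}])

```text
time: 7.65
ee_pos: [0.6166, -0.2914, 0.1748]
eef_rot: [0.683, 0.73, 0.003, 0.001]
ft_force: [0.2, -0.2, -2.8]
width: 0.0313
```

```bash
python3 -c "from h import *; st()"
```

```text
t7.65 pos [ 0.6166 -0.2914  0.1748] x [-0.067  0.998  0.004] z [ 0.005  0.004 -1.   ] xang 93.84 F [ 0.2 -0.2 -2.8] w 0.0313 q [ 0.69  0.53 -0.45  1.35  0.23  1.3   0.3 ]
```

Emit:
apply_moves(deltas=[{"translation": [0, 0, 0], "turn": [0, 0, 0], "hand": 0.06}, {"translation": [0, 0, 0], "turn": [0, 0, 0], "hand": 0.06}, {"translation": [0, 0, 0.01], "turn": [0, 0, 0], "hand": 0.06}, {"translation": [0, 0, 0.025], "turn": [0, 0, 0], "hand": 0.06}, {"translation": [0, 0, 0.025], "turn": [0, 0, 0], "hand": 0.06}])

```text
time: 8.15
ee_pos: [0.6158, -0.2896, 0.2358]
eef_rot: [0.682, 0.731, 0.003, -0.001]
ft_force: [-0.4, 0.3, 0.3]
width: 0.058
```

Emit:
apply_moves(deltas=[{"translation": [-0.045, -0.003, 0], "turn": [0, 0, -0.09], "hand": 0.05}, {"translation": [-0.045, -0.003, 0], "turn": [0, 0, -0.09], "hand": 0.05}, {"translation": [-0.04, -0.003, 0], "turn": [0, 0, -0.09], "hand": 0.05}, {"translation": [-0.04, -0.003, -0.01], "turn": [0, 0, -0.09], "hand": 0.05}, {"translation": [0, 0, 0], "turn": [0, 0, 0], "hand": 0.05}])

```text
time: 8.65
ee_pos: [0.444, -0.3009, 0.2352]
eef_rot: [0.806, 0.592, 0.006, 0.006]
ft_force: [-0.1, -0.6, 0.1]
width: 0.0503
```

```bash
cat >> h.py <<'E'
def pins(im):
    for c in blobs(mask(im,(5,190,140),(18,255,255)),60):
        r=cv2.minAreaRect(c);p=cv2.boxPoints(r);e=p[1]-p[0] if np.linalg.norm(p[1]-p[0])>np.linalg.norm(p[2]-p[1]) else p[2]-p[1]
        A,B=onz("top",*(r[0]-e/2),.010),onz("top",*(r[0]+e/2),.010)
        print("orange ctr",onz("top",*r[0],.010).round(4),"len %.3f"%np.linalg.norm(A-B),"ang %.1f"%np.degrees(np.arctan2(*(B-A)[[1,0]])),np.round(r[0],1))
E
python3 - <<'E'
from h import *
st(); im=camera("top"); pins(im); s=camera("scene")
cv2.imwrite("pics/c4.png",np.hstack([cv2.resize(im[110:260,250:450],(400,300)),cv2.resize(s[170:320,120:320],(400,300))])[:,:,::-1])
E
```

```text
t8.65 pos [ 0.444  -0.3009  0.2352] x [0.299 0.954 0.002] z [ 0.016 -0.003 -1.   ] xang 72.61 F [-0.1 -0.6  0.1] w 0.0503 q [ 0.89  0.15 -0.41  1.69  0.06  1.29  0.16]
orange ctr [0.4233 0.0098 0.01  ] len 0.078 ang -95.1 [272.5 216.5]
orange ctr [ 0.3829 -0.2964  0.01  ] len 0.077 ang -114.1 [394.1 231.1]
```

View pics/c4.png

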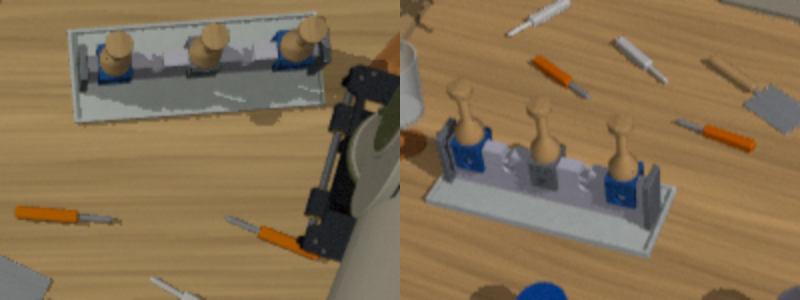

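Both blue slides stand in the outer notches (peg heads at right-panel (460,88) and (622,125)), and the pins are where they were. Now the right pin.

Emit:
apply_moves(deltas=[{"translation": [-0.03, -0.003, -0.03], "turn": [0.003, 0.016, -0.05], "hand": 0.05}, {"translation": [-0.03, -0.003, -0.04], "turn": [0, 0, -0.05], "hand": 0.05}, {"translation": [-0.002, 0, -0.04], "turn": [0, 0, 0], "hand": 0.05}, {"translation": [0, 0, -0.03], "turn": [0, 0, 0], "hand": 0.05}, {"translation": [0, 0, 0], "turn": [0, 0, 0], "hand": 0.05}])

```text
time: 9.25
ee_pos: [0.3943, -0.3051, 0.0994]
eef_rot: [0.83, 0.558, 0.005, 0.008]
ft_force: [-0.4, 0.6, -0.3]
width: 0.05
```

```bash
python3 -c "from h import *; st()"
```

```text
t9.25 pos [ 0.3943 -0.3051  0.0994] x [ 0.378  0.926 -0.001] z [ 0.017 -0.007 -1.   ] xang 67.79 F [-0.4  0.6 -0.3] w 0.0500 q [ 0.92  0.2  -0.38  1.95  0.08  1.    0.11]
```

Emit:
apply_moves(deltas=[{"translation": [-0.014, -0.001, -0.02], "turn": [0.007, 0.017, -0.015], "hand": 0.05}, {"translation": [0, 0, -0.02], "turn": [0, 0, 0], "hand": 0.05}, {"translation": [0, 0, 0], "turn": [0, 0, 0], "hand": 0.05}])

```text
time: 9.55
ee_pos: [0.3846, -0.307, 0.0621]
eef_rot: [0.833, 0.553, 0.001, 0.002]
ft_force: [-0.6, 0.1, 0.3]
width: 0.05
```

```bash
python3 -c "from h import *; st()"
```

```text
t9.55 pos [ 0.3846 -0.307   0.0621] x [ 0.389  0.921 -0.001] z [ 0.003 -0.002 -1.   ] xang 67.14 F [-0.6  0.1  0.3] w 0.0500 q [ 0.92  0.25 -0.37  1.98  0.11  0.93  0.09]
```

Emit:
apply_moves(deltas=[{"translation": [-0.005, 0.001, -0.018], "turn": [0, 0, 0], "hand": 0.05}, {"translation": [-0.001, 0, -0.018], "turn": [0, 0, 0], "hand": 0.05}, {"translation": [0, 0, 0], "turn": [0, 0, 0], "hand": 0.05}])

```text
time: 9.85
ee_pos: [0.3824, -0.3078, 0.0301]
eef_rot: [0.833, 0.554, 0.002, 0.005]
ft_force: [-0.0, 0.2, 0.5]
width: 0.05
```

```bash
python3 -c "from h import *; st()"
```

```text
t9.85 pos [ 0.3824 -0.3078  0.0301] x [ 0.387  0.922 -0.002] z [ 0.008 -0.006 -1.   ] xang 67.24 F [-0.   0.2  0.5] w 0.0500 q [ 0.91  0.29 -0.36  2.01  0.14  0.86  0.08]
```

Emit:
apply_moves(deltas=[{"translation": [-0.003, 0.001, -0.008], "turn": [0.006, 0.008, 0], "hand": 0.05}, {"translation": [0, 0, -0.004], "turn": [0, 0, 0], "hand": 0.04}, {"translation": [0, 0, 0], "turn": [0, 0, 0], "hand": 0.03}])

```text
time: 10.15
ee_pos: [0.3818, -0.3081, 0.0211]
eef_rot: [0.833, 0.554, 0.001, 0.002]
ft_force: [-0.9, 0.1, 0.5]
width: 0.0408
```

```bash
python3 -c "from h import *; st()"
```

```text
t10.15 pos [ 0.3818 -0.3081  0.0211] x [ 0.386  0.922 -0.001] z [ 0.003 -0.002 -1.   ] xang 67.28 F [-0.9  0.1  0.5] w 0.0408 q [ 0.91  0.31 -0.36  2.01  0.14  0.84  0.07]
```

Emit:
apply_moves(deltas=[{"translation": [-0.003, 0.001, -0.004], "turn": [0, 0, 0], "hand": 0.03}, {"translation": [0, 0, 0], "turn": [0, 0, 0], "hand": 0.01}, {"translation": [0, 0, 0], "turn": [0, 0, 0], "hand": 0.01}, {"translation": [0, 0, 0], "turn": [0, 0, 0], "hand": 0.01}, {"translation": [0, 0, 0], "turn": [0, 0, 0], "hand": 0.01}], newtons=25)

```text
time: 10.65
ee_pos: [0.3792, -0.3075, 0.0182]
eef_rot: [0.833, 0.554, 0.001, 0.003]
ft_force: [-0.8, -0.9, -1.0]
width: 0.0157
```

```bash
python3 -c "from h import *; st()"
```

```text
t10.65 pos [ 0.3792 -0.3075  0.0182] x [ 0.386  0.922 -0.001] z [ 0.004 -0.003 -1.   ] xang 67.28 F [-0.8 -0.9 -1. ] w 0.0157 q [ 0.91  0.31 -0.36  2.02  0.14  0.83  0.07]
```

Emit:
apply_moves(deltas=[{"translation": [0, 0, 0.03], "turn": [0, 0, 0], "hand": 0.01}, {"translation": [0, 0, 0.03], "turn": [0, 0, 0], "hand": 0.01}, {"translation": [0.008, 0, 0], "turn": [0, 0, -0.13], "hand": 0.01}, {"translation": [0.008, 0, 0], "turn": [0, 0, -0.13], "hand": 0.01}, {"translation": [0.008, 0, 0], "turn": [0, 0, -0.13], "hand": 0.01}])

```text
time: 11.15
ee_pos: [0.4025, -0.3076, 0.0807]
eef_rot: [0.926, 0.377, 0.001, 0.002]
ft_force: [0.2, 0.2, -0.9]
width: 0.0157
```

Emit:
apply_moves(deltas=[{"translation": [0.01, 0, 0], "turn": [0, 0, -0.13], "hand": 0.01}, {"translation": [0.01, 0, 0], "turn": [0, 0, -0.13], "hand": 0.01}, {"translation": [0.01, 0, 0], "turn": [0, 0, -0.13], "hand": 0.01}, {"translation": [0.01, 0, 0], "turn": [0, 0, -0.13], "hand": 0.01}, {"translation": [0, 0, 0], "turn": [0, 0, 0], "hand": 0.01}])

```text
time: 11.65
ee_pos: [0.4448, -0.3073, 0.081]
eef_rot: [0.994, 0.114, 0.0, 0.002]
ft_force: [0.1, 0.9, -1.0]
width: 0.0156
```

```bash
python3 -c "from h import *; st()"
```

```text
t11.65 pos [ 0.4448 -0.3073  0.081 ] x [0.974 0.226 0.   ] z [ 0.001 -0.005 -1.   ] xang 13.07 F [ 0.1  0.9 -1. ] w 0.0156 q [ 0.75  0.31 -0.27  1.85  0.1   1.   -0.9 ]
```

Emit:
apply_moves(deltas=[{"translation": [0.012, 0.002, -0.005], "turn": [0.004, 0, -0.08], "hand": 0.01}, {"translation": [0.012, 0.002, -0.005], "turn": [0, 0, -0.075], "hand": 0.01}, {"translation": [0, 0, -0.003], "turn": [0, 0, 0], "hand": 0.01}, {"translation": [0, 0, 0], "turn": [0, 0, 0], "hand": 0.01}])

```text
time: 12.05
ee_pos: [0.4672, -0.3034, 0.0672]
eef_rot: [0.999, 0.042, -0.0, 0.0]
ft_force: [0.1, -0.7, -0.2]
width: 0.0157
```

Run:
```python
from h import *
st(); im=camera("top"); s=camera("scene"); pins(im)
cv2.imwrite("pics/c5.png",np.hstack([cv2.resize(im[110:240,320:450],(400,400),interpolation=2),cv2.resize(s[190:290,120:220],(400,400),interpolation=2)])[:,:,::-1])
```

```text
t12.05 pos [ 0.4672 -0.3034  0.0672] x [ 0.996  0.084 -0.001] z [-0.001 -0.001 -1.   ] xang 4.83 F [ 0.1 -0.7 -0.2] w 0.0157 q [ 0.71  0.36 -0.25  1.81  0.1   0.98 -1.07]
orange ctr [0.4233 0.0098 0.01  ] len 0.078 ang -95.4 [272.5 216.5]
```

View pics/c5.png

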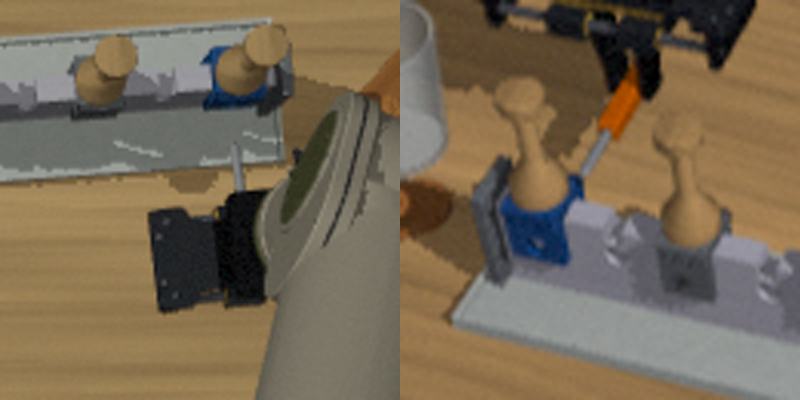

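Run:
```python
from h import *
im=cv2.imread("pics/c5.png")
f=lambda x,y:(320+x*130/400-.35,110+y*130/400-.35)
print("tip",onz("top",*f(237,146),.057).round(4),"shaft",onz("top",*f(240,187),.057).round(4))
print("predicted tip",(np.array([.4672,-.3034])+.0974*np.array([.9965,.0842])).round(4))
g=lambda p:((proj("top",p)-[320,110])*400/130).round(0)
print("hole proj in crop",g([.5963,-.2945,.055]),"saddle front top corners",g([.5963-.0013*1,-.2951+.02,.08]),g([.5963+.0013,-.2951-.02,.08]))
# saddle extents: blue mask in top crop
t=camera("top"); m=mask(t,(100,100,30),(130,255,255)); m[:, :375]=0; m[:,430:]=0; m[:120]=0; m[160:]=0
for c in blobs(m,10): print(cv2.boundingRect(c),[onz("top",c[:,0,0].min(),140,.08).round(4)[1],onz("top",c[:,0,0].max()+1,140,.08).round(4)[1]])
```

```text
tip [ 0.5633 -0.298   0.057 ] shaft [ 0.5301 -0.2993  0.057 ]
predicted tip [ 0.5643 -0.2952]
hole proj in crop [230. 105.] saddle front top corners [212. 100.] [263.  96.]
(386, 125, 21, 20) [np.float64(-0.2682), np.float64(-0.319)]
```

Emit:
apply_moves(deltas=[{"translation": [0.009, 0.0025, -0.002], "turn": [0, 0, -0.012], "hand": 0.01}, {"translation": [0.009, 0.001, 0], "turn": [0, 0, 0], "hand": 0.01}, {"translation": [0, 0, 0], "turn": [0, 0, 0], "hand": 0.01}])

```text
time: 12.5
ee_pos: [0.4865, -0.3007, 0.0665]
eef_rot: [0.999, 0.035, 0.0, 0.001]
ft_force: [0.7, 0.3, -0.4]
width: 0.0157
```

Run:
```python
from h import *
st(); im=camera("top"); s=camera("scene")
cv2.imwrite("pics/c6.png",np.hstack([cv2.resize(im[120:180,360:420],(400,400),interpolation=2),cv2.resize(s[205:265,130:190],(400,400),interpolation=2)])[:,:,::-1])
```

```text
t12.50 pos [ 0.4865 -0.3007  0.0665] x [0.998 0.07  0.001] z [ 0.001 -0.002 -1.   ] xang 4.00 F [ 0.7  0.3 -0.4] w 0.0157 q [ 0.68  0.38 -0.25  1.78  0.11  0.99 -1.11]
```

View pics/c6.png

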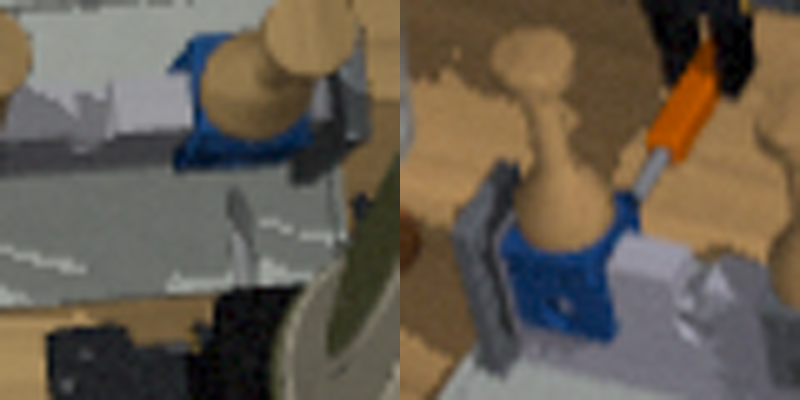

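Emit:
apply_moves(deltas=[{"translation": [0.008, -0.0005, -0.0015], "turn": [0, 0, 0], "hand": 0.01}, {"translation": [0.008, 0.0005, 0], "turn": [0, 0, 0], "hand": 0.01}, {"translation": [0.003, 0, 0], "turn": [0, 0, 0], "hand": 0.01}])

```text
time: 12.9
ee_pos: [0.5054, -0.3013, 0.0647]
eef_rot: [0.999, 0.034, -0.0, 0.001]
ft_force: [-0.2, 0.5, -0.6]
width: 0.0154
```

```bash
python3 -c "from h import *; st()"
```

```text
t12.90 pos [ 0.5054 -0.3013  0.0647] x [ 0.998  0.069 -0.   ] z [-0.    -0.002 -1.   ] xang 3.94 F [-0.2  0.5 -0.6] w 0.0154 q [ 0.66  0.42 -0.25  1.73  0.12  1.   -1.13]
```

Emit:
apply_moves(deltas=[{"translation": [0.007, 0.0006, 0], "turn": [0, 0, 0], "hand": 0.01}, {"translation": [0.007, 0.0005, 0], "turn": [0, 0, 0], "hand": 0.01}, {"translation": [0.003, 0, 0], "turn": [0, 0, 0], "hand": 0.01}])

```text
time: 13.2
ee_pos: [0.5242, -0.2999, 0.0645]
eef_rot: [0.999, 0.035, -0.0, 0.001]
ft_force: [-0.6, 0.7, -0.4]
width: 0.0155
```

```bash
python3 -c "from h import *; st()"
```

```text
t13.20 pos [ 0.5242 -0.2999  0.0645] x [ 0.998  0.069 -0.   ] z [-0.    -0.002 -1.   ] xang 3.96 F [-0.6  0.7 -0.4] w 0.0155 q [ 0.64  0.45 -0.25  1.69  0.13  1.02 -1.15]
```

Emit:
apply_moves(deltas=[{"translation": [0.006, 0.0004, 0], "turn": [0, 0, 0], "hand": 0.01}, {"translation": [0.006, 0.0004, 0], "turn": [0, 0, 0], "hand": 0.01}, {"translation": [0, 0, 0], "turn": [0, 0, 0], "hand": 0.01}])

```text
time: 13.5
ee_pos: [0.5378, -0.2988, 0.0645]
eef_rot: [0.999, 0.035, -0.0, 0.001]
ft_force: [-0.6, -0.6, -1.1]
width: 0.0157
```

Emit:
apply_moves(deltas=[{"translation": [0.003, 0.0002, 0], "turn": [0, 0, 0], "hand": 0.01}, {"translation": [0.002, 0.0002, 0], "turn": [0, 0, 0], "hand": 0.01}])

```text
time: 13.7
ee_pos: [0.5426, -0.2985, 0.0643]
eef_rot: [0.999, 0.035, -0.0, 0.001]
ft_force: [-0.8, -0.4, -0.8]
width: 0.0159
```

```bash
python3 -c "from h import *; st()"
```

```text
t13.70 pos [ 0.5426 -0.2985  0.0643] x [ 0.998  0.069 -0.001] z [-0.001 -0.002 -1.   ] xang 3.97 F [-0.8 -0.4 -0.8] w 0.0159 q [ 0.62  0.48 -0.25  1.65  0.13  1.03 -1.17]
```

Emit:
apply_moves(deltas=[{"translation": [0.002, 0, 0], "turn": [0, 0, 0], "hand": 0.01}, {"translation": [0.002, 0, 0], "turn": [0, 0, 0], "hand": 0.01}])

```text
time: 13.9
ee_pos: [0.544, -0.2985, 0.0635]
eef_rot: [0.999, 0.034, -0.003, 0.0]
ft_force: [-10.8, 2.9, 4.7]
width: 0.0154
```

Emit:
apply_moves(deltas=[{"translation": [0.002, 0, 0], "turn": [0, 0, 0], "hand": 0.01}])

```text
time: 14.0
ee_pos: [0.5441, -0.2986, 0.0629]
eef_rot: [0.999, 0.034, -0.005, -0.0]
ft_force: [-7.7, 1.3, 5.0]
width: 0.0158
```

Emit:
apply_moves(deltas=[{"translation": [0.002, 0, 0], "turn": [0, 0, 0], "hand": 0.01}])

```text
time: 14.1
ee_pos: [0.5442, -0.2987, 0.0625]
eef_rot: [0.999, 0.033, -0.008, -0.001]
ft_force: [-8.6, 1.3, 2.4]
width: 0.0156
```

Emit:
apply_moves(deltas=[{"translation": [0, 0, 0], "turn": [0, 0, 0], "hand": 0.045}, {"translation": [0, 0, 0], "turn": [0, 0, 0], "hand": 0.045}, {"translation": [0, 0, 0.02], "turn": [0, 0, 0], "hand": 0.045}, {"translation": [-0.01, 0, 0.03], "turn": [0, 0, 0], "hand": 0.045}, {"translation": [-0.03, 0, 0.03], "turn": [0, 0, 0], "hand": 0.045}])

```text
time: 14.6
ee_pos: [0.5043, -0.2963, 0.1403]
eef_rot: [0.999, 0.035, -0.009, -0.003]
ft_force: [-0.4, -0.9, 1.0]
width: 0.0429
```

Emit:
apply_moves(deltas=[{"translation": [-0.02, 0.04, 0.02], "turn": [0, 0, 0.14], "hand": 0.045}, {"translation": [-0.02, 0.04, 0], "turn": [0, 0, 0.14], "hand": 0.045}, {"translation": [-0.02, 0.04, 0], "turn": [0, 0, 0.14], "hand": 0.045}, {"translation": [0, 0.04, 0], "turn": [0, 0, 0.14], "hand": 0.045}, {"translation": [0, 0.04, 0], "turn": [0, 0, 0.14], "hand": 0.045}])

```text
time: 15.1
ee_pos: [0.4417, -0.0985, 0.1672]
eef_rot: [0.925, 0.381, -0.004, 0.006]
ft_force: [2.1, 0.8, 0.7]
width: 0.045
```

Emit:
apply_moves(deltas=[{"translation": [0, 0.03, 0], "turn": [0, 0, 0.14], "hand": 0.045}, {"translation": [0, 0.03, 0], "turn": [0, 0, 0.14], "hand": 0.045}, {"translation": [0, 0.02, -0.01], "turn": [0, 0, 0.14], "hand": 0.045}, {"translation": [0, 0, 0], "turn": [0, 0, 0.14], "hand": 0.045}, {"translation": [0, 0, 0], "turn": [0, 0, 0], "hand": 0.045}])

```text
time: 15.6
ee_pos: [0.443, -0.0084, 0.1597]
eef_rot: [0.772, 0.636, 0.002, 0.009]
ft_force: [0.5, 0.7, -0.2]
width: 0.045
```

Run:
```python
from h import *
st(); im=camera("top"); s=camera("scene"); pins(im)
cv2.imwrite("pics/c7.png",np.hstack([cv2.resize(im[110:250,240:450],(450,300),interpolation=2),cv2.resize(s[190:290,120:237],(350,300),interpolation=2)])[:,:,::-1])
```

```text
t15.60 pos [ 0.443  -0.0084  0.1597] x [ 0.192  0.981 -0.009] z [ 0.014 -0.012 -1.   ] xang 78.95 F [ 0.5  0.7 -0.2] w 0.0450 q [ 0.48  0.01 -0.57  2.    0.02  1.12 -0.29]
orange ctr [ 0.5515 -0.3074  0.01  ] len 0.057 ang -176.7 [396.4 164.9]
```

View pics/c7.png

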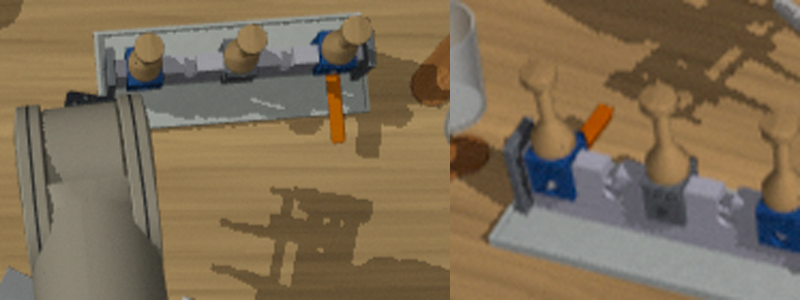

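The right pin is home: its orange handle touches the blue front at left-panel (336,75). Now pin 1.

Emit:
apply_moves(deltas=[{"translation": [-0.01, 0.014, -0.02], "turn": [0.012, 0.014, 0.05], "hand": 0.045}, {"translation": [-0.008, 0.012, -0.03], "turn": [0, 0, 0.045], "hand": 0.045}, {"translation": [0, 0, -0.03], "turn": [0, 0, 0], "hand": 0.045}, {"translation": [0, 0, 0], "turn": [0, 0, 0], "hand": 0.045}])

```text
time: 16.1
ee_pos: [0.4261, 0.0154, 0.0792]
eef_rot: [0.749, 0.662, 0.002, 0.001]
ft_force: [-0.3, 0.5, 1.0]
width: 0.0452
```

Run:
```python
from h import *
st(); s=camera("scene")
for c in blobs(mask(s,(5,190,140),(18,255,255)),40):
    r=cv2.minAreaRect(c); print(np.round(r[0],1),onz("scene",*r[0],.008).round(4),cv2.contourArea(c))
```

```text
t16.10 pos [0.4261 0.0154 0.0792] x [0.123 0.992 0.001] z [ 0.005  0.    -1.   ] xang 82.91 F [-0.3  0.5  1. ] w 0.0452 q [ 0.44  0.1  -0.6   2.11  0.07  0.94 -0.32]
[284.4 237.9] [0.4164 0.0099 0.008 ] 89.5
[168.6 229.9] [ 0.506  -0.3228  0.008 ] 48.5
```

Run:
```python
from h import *
s0=cv2.imread("pics/scene0.png")[:,:,::-1].copy(); s=camera("scene")
for im in (s0,s):
  for c in blobs(mask(im,(5,190,140),(18,255,255)),40):
    r=cv2.minAreaRect(c); print(np.round(r[0],1),np.round(r[1],1),cv2.boundingRect(c),cv2.contourArea(c))
```

```text
[284.8 237.9] [26.4  5.9] (272, 232, 26, 15) 84.5
[196.4 204. ] [20.9  4.4] (187, 198, 19, 15) 58.0
[284.7 238. ] [26.5  6. ] (272, 232, 26, 15) 87.5
[168.4 230.1] [ 5.2 12.4] (165, 225, 9, 12) 48.0
```

Emit:
apply_moves(deltas=[{"translation": [-0.002, 0.004, -0.025], "turn": [0, 0.005, 0.025], "hand": 0.045}, {"translation": [0, 0, -0.02], "turn": [0, 0, 0], "hand": 0.045}, {"translation": [0, 0, 0], "turn": [0, 0, 0], "hand": 0.045}])

```text
time: 16.5
ee_pos: [0.4312, 0.0183, 0.0418]
eef_rot: [0.743, 0.669, 0.004, 0.004]
ft_force: [-0.3, 0.1, 0.2]
width: 0.0447
```

```bash
python3 -c "from h import *; st()"
```

```text
t16.50 pos [0.4312 0.0183 0.0418] x [0.105 0.995 0.001] z [ 0.013 -0.001 -1.   ] xang 83.99 F [-0.3  0.1  0.2] w 0.0447 q [ 0.42  0.17 -0.6   2.14  0.13  0.85 -0.36]
```

Emit:
apply_moves(deltas=[{"translation": [-0.007, 0.001, -0.01], "turn": [0, 0.013, 0], "hand": 0.045}, {"translation": [0, 0, -0.007], "turn": [0, 0, 0], "hand": 0.045}, {"translation": [0, 0, 0], "turn": [0, 0, 0], "hand": 0.04}])

```text
time: 16.8
ee_pos: [0.4264, 0.0187, 0.0274]
eef_rot: [0.744, 0.668, 0.001, 0.002]
ft_force: [-0.7, -0.2, -0.3]
width: 0.0421
```

```bash
python3 -c "from h import *; st()"
```

```text
t16.80 pos [0.4264 0.0187 0.0274] x [ 0.108  0.994 -0.001] z [ 0.004 -0.001 -1.   ] xang 83.79 F [-0.7 -0.2 -0.3] w 0.0421 q [ 0.41  0.2  -0.59  2.15  0.15  0.83 -0.38]
```

Emit:
apply_moves(deltas=[{"translation": [-0.002, 0.001, -0.007], "turn": [0, 0.004, 0.008], "hand": 0.035}, {"translation": [0, 0, -0.002], "turn": [0, 0, 0], "hand": 0.03}, {"translation": [0, 0, 0], "turn": [0, 0, 0], "hand": 0.01}, {"translation": [0, 0, 0], "turn": [0, 0, 0], "hand": 0.01}, {"translation": [0, 0, 0], "turn": [0, 0, 0], "hand": 0.01}])

```text
time: 17.3
ee_pos: [0.4251, 0.0198, 0.0188]
eef_rot: [0.742, 0.671, -0.0, 0.001]
ft_force: [0.1, -0.6, 0.1]
width: 0.0158
```

Emit:
apply_moves(deltas=[{"translation": [0, 0, 0], "turn": [0, 0, 0], "hand": 0.01}])

```text
time: 17.4
ee_pos: [0.4252, 0.0197, 0.0189]
eef_rot: [0.742, 0.671, -0.0, 0.001]
ft_force: [0.3, 0.2, -0.5]
width: 0.0158
```

```bash
python3 -c "from h import *; st()"
```

```text
t17.40 pos [0.4252 0.0197 0.0189] x [ 0.1    0.995 -0.002] z [ 0.001 -0.002 -1.   ] xang 84.26 F [ 0.3  0.2 -0.5] w 0.0158 q [ 0.41  0.22 -0.59  2.16  0.17  0.81 -0.39]
```

Emit:
apply_moves(deltas=[{"translation": [0, 0, 0.03], "turn": [0, 0, 0], "hand": 0.01}, {"translation": [0, 0, 0.03], "turn": [0, 0, 0], "hand": 0.01}, {"translation": [0, -0.008, 0], "turn": [0, 0, 0.14], "hand": 0.01}, {"translation": [0, -0.008, 0], "turn": [0, 0, 0.14], "hand": 0.01}, {"translation": [0, -0.008, 0], "turn": [0, 0, 0.14], "hand": 0.01}])

```text
time: 17.9
ee_pos: [0.425, -0.0037, 0.0817]
eef_rot: [0.58, 0.815, -0.0, 0.001]
ft_force: [0.4, -0.4, -0.2]
width: 0.0159
```

Emit:
apply_moves(deltas=[{"translation": [0, -0.008, 0], "turn": [0, 0, 0.14], "hand": 0.01}, {"translation": [0, -0.008, 0], "turn": [0, 0, 0.14], "hand": 0.01}, {"translation": [0, -0.008, 0], "turn": [0, 0, 0.14], "hand": 0.01}, {"translation": [0, -0.008, 0], "turn": [0, 0, 0.14], "hand": 0.01}, {"translation": [0, -0.008, 0], "turn": [0, 0, 0.14], "hand": 0.01}])

```text
time: 18.4
ee_pos: [0.4249, -0.0454, 0.0823]
eef_rot: [0.25, 0.968, 0.0, 0.002]
ft_force: [0.4, 0.4, 0.1]
width: 0.0155
```

Emit:
apply_moves(deltas=[{"translation": [0.005, -0.008, 0], "turn": [0, 0, 0.14], "hand": 0.01}, {"translation": [0.005, -0.008, 0], "turn": [0, 0, 0.14], "hand": 0.01}, {"translation": [0.005, -0.008, 0], "turn": [0, 0, 0.14], "hand": 0.01}, {"translation": [0, 0, 0], "turn": [0, 0, 0], "hand": 0.01}])

```text
time: 18.8
ee_pos: [0.4401, -0.0715, 0.0825]
eef_rot: [0.034, 0.999, 0.0, 0.002]
ft_force: [-0.4, 0.0, -0.7]
width: 0.0158
```

```bash
python3 -c "from h import *; st()"
```

```text
t18.80 pos [ 0.4401 -0.0715  0.0825] x [-0.998  0.067 -0.004] z [ 0.004  0.    -1.   ] xang 176.15 F [-0.4  0.  -0.7] w 0.0158 q [ 0.66  0.14 -0.62  2.06  0.1   0.96  1.48]
```

Emit:
apply_moves(deltas=[{"translation": [0.008, -0.006, -0.005], "turn": [0, 0.004, 0.068], "hand": 0.01}, {"translation": [0.008, -0.004, -0.005], "turn": [0, 0, 0.065], "hand": 0.01}, {"translation": [0, 0, -0.003], "turn": [0, 0, 0], "hand": 0.01}, {"translation": [0, 0, 0], "turn": [0, 0, 0], "hand": 0.01}])

```text
time: 19.2
ee_pos: [0.4555, -0.0803, 0.0691]
eef_rot: [-0.026, 1.0, 0.0, -0.0]
ft_force: [-0.7, -0.7, -0.1]
width: 0.0154
```

Run:
```python
from h import *
st(); im=camera("top"); s=camera("scene")
cv2.imwrite("pics/c8.png",np.hstack([cv2.resize(im[120:180,295:355],(400,400),interpolation=2),cv2.resize(s[205:275,180:250],(400,400),interpolation=2)])[:,:,::-1])
g=lambda p:((proj("top",p)-[295,120])*400/60).round(0)
print("hole",g([.5817,-.0755,.055]))
```

```text
t19.20 pos [ 0.4555 -0.0803  0.0691] x [-0.999 -0.053  0.001] z [-0.001  0.001 -1.   ] xang -176.99 F [-0.7 -0.7 -0.1] w 0.0154 q [ 0.66  0.21 -0.62  2.03  0.15  0.95  1.58]
hole [ 74. 207.]
```

View pics/c8.png

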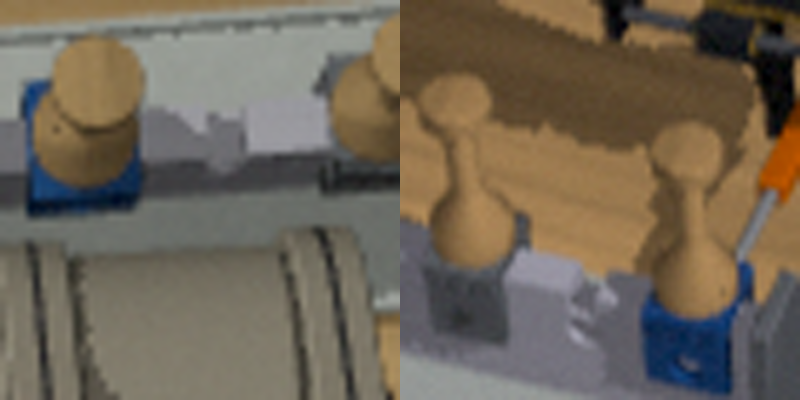

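Emit:
apply_moves(deltas=[{"translation": [0.004, -0.004, -0.003], "turn": [0, 0, 0.012], "hand": 0.01}, {"translation": [0.008, 0.0005, 0], "turn": [0, 0, 0], "hand": 0.01}, {"translation": [0, 0, 0], "turn": [0, 0, 0], "hand": 0.01}])

```text
time: 19.6
ee_pos: [0.4685, -0.0839, 0.0669]
eef_rot: [-0.032, 0.999, -0.0, 0.0]
ft_force: [-0.1, 0.3, -0.4]
width: 0.0158
```

```bash
python3 -c "from h import *; st()"
```

```text
t19.60 pos [ 0.4685 -0.0839  0.0669] x [-0.998 -0.064 -0.001] z [ 0.001 -0.    -1.   ] xang -176.32 F [-0.1  0.3 -0.4] w 0.0158 q [ 0.65  0.24 -0.61  2.    0.17  0.95  1.58]
```

Emit:
apply_moves(deltas=[{"translation": [0.008, 0.0005, -0.001], "turn": [0, 0, 0], "hand": 0.01}, {"translation": [0.008, 0.0005, 0], "turn": [0, 0, 0], "hand": 0.01}, {"translation": [0.003, 0, 0], "turn": [0, 0, 0], "hand": 0.01}])

```text
time: 19.9
ee_pos: [0.4892, -0.0828, 0.0659]
eef_rot: [-0.032, 0.999, -0.0, 0.0]
ft_force: [-0.3, 0.3, -0.9]
width: 0.0158
```

```bash
python3 -c "from h import *; st()"
```

```text
t19.90 pos [ 0.4892 -0.0828  0.0659] x [-0.998 -0.063 -0.001] z [ 0.001 -0.    -1.   ] xang -176.37 F [-0.3  0.3 -0.9] w 0.0158 q [ 0.62  0.28 -0.61  1.96  0.2   0.96  1.55]
```

Emit:
apply_moves(deltas=[{"translation": [0.006, 0.0005, 0], "turn": [0, 0, 0], "hand": 0.01}, {"translation": [0.006, 0.0005, 0], "turn": [0, 0, 0], "hand": 0.01}, {"translation": [0.002, 0, 0], "turn": [0, 0, 0], "hand": 0.01}])

```text
time: 20.2
ee_pos: [0.5043, -0.081, 0.0656]
eef_rot: [-0.032, 0.999, 0.0, -0.0]
ft_force: [-0.9, 2.0, -0.5]
width: 0.0156
```

```bash
python3 -c "from h import *; st()"
```

```text
t20.20 pos [ 0.5043 -0.081   0.0656] x [-0.998 -0.064  0.   ] z [-0.  0. -1.] xang -176.34 F [-0.9  2.  -0.5] w 0.0156 q [ 0.6   0.32 -0.6   1.92  0.21  0.97  1.54]
```

Emit:
apply_moves(deltas=[{"translation": [0.006, 0.0015, 0], "turn": [0, 0, 0], "hand": 0.01}, {"translation": [0.006, 0.0005, 0], "turn": [0, 0, 0], "hand": 0.01}, {"translation": [0.003, 0, 0], "turn": [0, 0, 0], "hand": 0.01}])

```text
time: 20.5
ee_pos: [0.5207, -0.0789, 0.0656]
eef_rot: [-0.032, 0.999, 0.0, 0.0]
ft_force: [0.2, -0.4, -0.7]
width: 0.016
```

Emit:
apply_moves(deltas=[{"translation": [0.003, 0.0002, 0], "turn": [0, 0, 0], "hand": 0.01}, {"translation": [0.002, 0.0002, 0], "turn": [0, 0, 0], "hand": 0.01}])

```text
time: 20.7
ee_pos: [0.5265, -0.0787, 0.0657]
eef_rot: [-0.032, 0.999, 0.0, 0.0]
ft_force: [0.4, 0.3, -0.5]
width: 0.0159
```

```bash
python3 -c "from h import *; st()"
```

```text
t20.70 pos [ 0.5265 -0.0787  0.0657] x [-0.998 -0.064 -0.001] z [ 0.001  0.    -1.   ] xang -176.35 F [ 0.4  0.3 -0.5] w 0.0159 q [ 0.58  0.36 -0.59  1.87  0.24  0.99  1.51]
```

Contact is expected near x ≈ 0.531.

Emit:
apply_moves(deltas=[{"translation": [0.002, 0, 0], "turn": [0, 0, 0], "hand": 0.01}, {"translation": [0.002, 0, 0], "turn": [0, 0, 0], "hand": 0.01}])

```text
time: 20.9
ee_pos: [0.5308, -0.0788, 0.0657]
eef_rot: [-0.032, 0.999, 0.0, 0.0]
ft_force: [-0.1, 0.8, -0.4]
width: 0.0157
```

Emit:
apply_moves(deltas=[{"translation": [0.002, 0, 0], "turn": [0, 0, 0], "hand": 0.01}])

```text
time: 21.0
ee_pos: [0.5326, -0.0788, 0.0656]
eef_rot: [-0.032, 0.999, 0.0, -0.0]
ft_force: [-2.2, -0.6, -0.7]
width: 0.0155
```

Emit:
apply_moves(deltas=[{"translation": [0.002, 0, 0], "turn": [0, 0, 0], "hand": 0.01}])

```text
time: 21.1
ee_pos: [0.534, -0.0788, 0.0653]
eef_rot: [-0.032, 0.999, 0.0, -0.001]
ft_force: [-7.6, 0.0, 1.3]
width: 0.0156
```

Emit:
apply_moves(deltas=[{"translation": [0.002, 0, 0], "turn": [0, 0, 0], "hand": 0.01}])

```text
time: 21.2
ee_pos: [0.5343, -0.0792, 0.0648]
eef_rot: [-0.032, 0.999, -0.0, -0.003]
ft_force: [-12.1, -0.9, 6.0]
width: 0.0152
```

Emit:
apply_moves(deltas=[{"translation": [0, 0, 0], "turn": [0, 0, 0], "hand": 0.045}, {"translation": [0, 0, 0], "turn": [0, 0, 0], "hand": 0.045}, {"translation": [0, 0, 0.02], "turn": [0, 0, 0], "hand": 0.045}, {"translation": [-0.01, 0, 0.03], "turn": [0, 0, 0], "hand": 0.045}, {"translation": [-0.03, 0, 0.04], "turn": [0, 0, -0.1], "hand": 0.06}])

```text
time: 21.7
ee_pos: [0.4936, -0.0785, 0.1527]
eef_rot: [0.018, 1.0, 0.002, -0.005]
ft_force: [-0.0, -0.5, 0.8]
width: 0.0456
```

Emit:
apply_moves(deltas=[{"translation": [-0.02, 0.03, 0.05], "turn": [0, 0, -0.14], "hand": 0.087}, {"translation": [-0.02, 0.03, 0.04], "turn": [0, 0, -0.14], "hand": 0.087}, {"translation": [-0.01, 0.02, 0.04], "turn": [0, 0, -0.14], "hand": 0.087}, {"translation": [0, 0.01, 0.02], "turn": [0, 0, -0.14], "hand": 0.087}, {"translation": [0, 0, 0], "turn": [0, 0, 0], "hand": 0.087}])

```text
time: 22.2
ee_pos: [0.447, 0.007, 0.3018]
eef_rot: [0.307, 0.952, 0.004, 0.002]
ft_force: [0.9, -0.4, -0.1]
width: 0.0833
```

Run:
```python
from h import *
st(); im=camera("top"); s=camera("scene"); pins(im)
cv2.imwrite("pics/c9.png",np.hstack([cv2.resize(im[110:280,90:260],(400,400),interpolation=2),cv2.resize(s[190:340,240:440],(400,300),interpolation=2)[:,:] if 0 else cv2.resize(s[190:350,120:440],(400,400),interpolation=2)])[:,:,::-1])
```

```text
t22.20 pos [0.447  0.007  0.3018] x [-0.812  0.584 -0.002] z [ 0.007  0.005 -1.   ] xang 144.30 F [ 0.9 -0.4 -0.1] w 0.0833 q [ 0.6  -0.08 -0.67  1.77 -0.05  1.43  0.89]
orange ctr [ 0.5515 -0.3076  0.01  ] len 0.057 ang -176.7 [396.4 164.9]
```

View pics/c9.png

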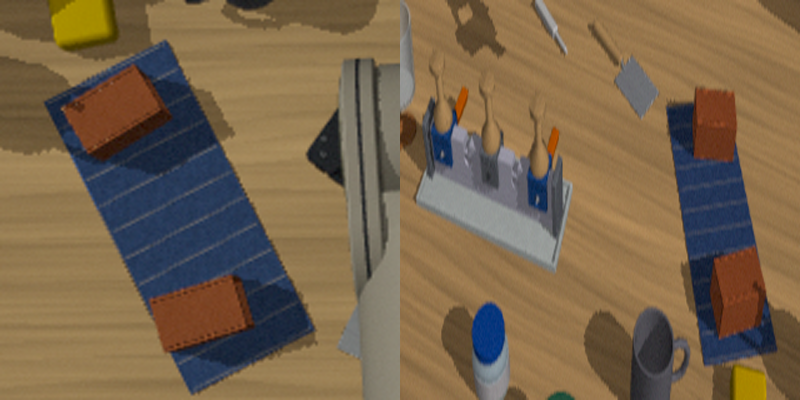

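Both pins are seen in their slides (handles at right-panel (461,102) and (553,140)). The tumblers are at left-panel (117,112) and (202,314).

```bash
cat >> h.py <<'E'
def tumblers(n="top",im=None):
    im=camera(n) if im is None else im
    m=mask(im,(0,120,40),(14,255,255)); m=cv2.morphologyEx(m,cv2.MORPH_OPEN,np.ones((3,3)))
    for c in blobs(m,300):
        h=cv2.convexHull(c); r=cv2.minAreaRect(h);M=cv2.moments(h);ctr=(M["m10"]/M["m00"],M["m01"]/M["m00"])
        p=cv2.boxPoints(r);e=p[1]-p[0] if np.linalg.norm(p[1]-p[0])>np.linalg.norm(p[2]-p[1]) else p[2]-p[1]
        A,B=onz(n,*(r[0]-e/2),.032),onz(n,*(r[0]+e/2),.032)
        print(n,np.round(ctr,1),"rectc",onz(n,*r[0],.032).round(4),"mom",onz(n,*ctr,.032).round(4),"size",np.round(r[1],1),"L %.3f ang %.1f"%(np.linalg.norm(A-B),np.degrees(np.arctan2(*(B-A)[[1,0]]))))
        print("  quad@.061",[onz(n,*q[0],.061)[:2].round(3).tolist() for q in cv2.approxPolyDP(h,2.5,True)], cv2.contourArea(h))
E
python3 - <<'E'
from h import *
tumblers("top"); tumblers("scene"); print(ray("top",0,0)[0],ray("scene",0,0)[0])
E
```

```text
top [139.1 157.7] rectc [0.5747 0.3437 0.032 ] mom [0.5741 0.3438 0.032 ] size [28.2 38.1] L 0.095 ang -58.5
  quad@.061 [[0.615, 0.315], [0.563, 0.282], [0.521, 0.353], [0.576, 0.391]] 1024.5
top [175.2 242.8] rectc [0.3595 0.2519 0.032 ] mom [0.3593 0.2518 0.032 ] size [24.1 40.1] L 0.099 ang -73.7
  quad@.061 [[0.394, 0.208], [0.343, 0.196], [0.325, 0.285], [0.373, 0.298]] 922.0
top [161.6  27.7] rectc [0.9128 0.2896 0.032 ] mom [0.9117 0.2893 0.032 ] size [33.3 33.3] L 0.087 ang -125.0
  quad@.061 [[0.943, 0.29], [0.937, 0.262], [0.9, 0.239], [0.875, 0.249], [0.854, 0.274], [0.86, 0.299], [0.889, 0.325], [0.922, 0.32]] 890.5
scene [522.  277.8] rectc [0.343  0.6715 0.032 ] mom [0.3556 0.6627 0.032 ] size [31.5 88.6] L 0.349 ang 169.8
  quad@.061 [[0.191, 0.679], [0.264, 0.696], [0.453, 0.682], [0.488, 0.665], [0.526, 0.605], [0.515, 0.6], [0.277, 0.638], [0.226, 0.654]] 2038.5
scene [335.3 393.7] rectc [0.8452 0.2723 0.032 ] mom [0.8444 0.2727 0.032 ] size [40. 40.] L 0.092 ang 14.6
  quad@.061 [[0.813, 0.27], [0.825, 0.304], [0.854, 0.315], [0.88, 0.312], [0.897, 0.297], [0.905,
[... 346 characters left out ...]
[-0.9512  0.1647  0.032 ] size [35. 31.] L 0.392 ang 8.4
  quad@.061 [[-1.068, 0.205], [-0.85, 0.247], [-0.734, 0.222], [-0.695, 0.175], [-0.718, 0.132], [-1.047, 0.091]] 932.0
scene [371.2 239. ] rectc [0.3549 0.2532 0.032 ] mom [0.3552 0.2524 0.032 ] size [28. 35.] L 0.101 ang 110.5
  quad@.061 [[0.317, 0.286], [0.378, 0.303], [0.423, 0.3], [0.448, 0.222], [0.345, 0.201]] 917.5
scene [108.2 246.4] rectc [ 0.6423 -0.4332  0.032 ] mom [ 0.6423 -0.4335  0.032 ] size [12.8 48.4] L 0.127 ang 136.0
  quad@.061 [[0.614, -0.372], [0.646, -0.361], [0.707, -0.42], [0.705, -0.456], [0.686, -0.467], [0.624, -0.41]] 545.5
[3.34312175e-01 9.66150557e-04 1.36035827e+00] [1.35487939 0.30055561 1.02711469]
```

Emit:
apply_moves(deltas=[{"translation": [-0.015, 0.042, 0], "turn": [0, 0, -0.119], "hand": 0.087}, {"translation": [-0.015, 0.042, 0], "turn": [0, 0, -0.119], "hand": 0.087}, {"translation": [-0.015, 0.042, 0], "turn": [0, 0, -0.119], "hand": 0.087}, {"translation": [-0.015, 0.042, 0], "turn": [0, 0, -0.119], "hand": 0.087}, {"translation": [-0.015, 0.042, 0], "turn": [0, 0, -0.119], "hand": 0.087}])

```text
time: 22.9
ee_pos: [0.3683, 0.2109, 0.2898]
eef_rot: [0.581, 0.814, 0.003, -0.007]
ft_force: [1.3, -0.7, 0.5]
width: 0.0871
```

Emit:
apply_moves(deltas=[{"translation": [-0.01, 0.02, 0], "turn": [0, 0, -0.08], "hand": 0.087}, {"translation": [0, 0, 0], "turn": [-0.134, -0.031, 0], "hand": 0.087}, {"translation": [0, 0, 0], "turn": [-0.134, -0.031, 0], "hand": 0.087}, {"translation": [0, 0, 0], "turn": [-0.134, -0.031, 0], "hand": 0.087}])

```text
time: 23.3
ee_pos: [0.3568, 0.231, 0.288]
eef_rot: [0.604, 0.773, -0.124, 0.15]
ft_force: [-1.0, -1.1, 0.2]
width: 0.0874
```

```bash
python3 -c "from h import *; st()"
```

```text
t23.30 pos [0.3568 0.231  0.288 ] x [-0.225  0.897 -0.382] z [ 0.082 -0.373 -0.924] xang 104.09 F [-1.  -1.1  0.2] w 0.0874 q [ 0.33  0.18 -1.35  1.73  0.44  1.67 -0.82]
```

Emit:
apply_moves(deltas=[{"translation": [0, 0, 0], "turn": [-0.134, -0.031, 0], "hand": 0.087}, {"translation": [0, 0, 0], "turn": [-0.134, -0.031, 0], "hand": 0.087}])

```text
time: 23.5
ee_pos: [0.3581, 0.2291, 0.2856]
eef_rot: [0.585, 0.749, -0.2, 0.238]
ft_force: [1.4, -1.1, 0.5]
width: 0.0868
```

```bash
python3 -c "from h import *; st()"
```

```text
t23.50 pos [0.3581 0.2291 0.2856] x [-0.202  0.78  -0.592] z [ 0.123 -0.579 -0.806] xang 104.53 F [ 1.4 -1.1  0.5] w 0.0868 q [ 0.02  0.37 -1.24  1.69  0.66  1.9  -1.02]
```

Emit:
apply_moves(deltas=[{"translation": [0, 0.012, -0.045], "turn": [0, 0, 0], "hand": 0.087}, {"translation": [0, 0.012, -0.045], "turn": [0, 0, 0], "hand": 0.087}, {"translation": [0, 0.006, -0.04], "turn": [-0.06, -0.014, 0], "hand": 0.087}, {"translation": [0, 0, -0.02], "turn": [-0.06, -0.014, 0], "hand": 0.087}, {"translation": [0, 0, 0], "turn": [0, 0, 0], "hand": 0.087}])

```text
time: 24.0
ee_pos: [0.3556, 0.2588, 0.1199]
eef_rot: [0.562, 0.736, -0.248, 0.283]
ft_force: [0.2, -0.3, -0.1]
width: 0.0869
```

```bash
python3 -c "from h import *; st()"
```

```text
t24.00 pos [0.3556 0.2588 0.1199] x [-0.207  0.688 -0.696] z [ 0.139 -0.683 -0.717] xang 106.78 F [ 0.2 -0.3 -0.1] w 0.0869 q [-0.29  0.7  -1.04  1.75  0.83  1.85 -1.31]
```

```bash
cat >> h.py <<'E'
def need(phi_m,theta,case=-1):
    # rotvec (world) to reach tool z = cos(th) down + sin(th) m ; tool x ~ case*m when vertical
    m=np.array([np.cos(np.radians(phi_m)),np.sin(np.radians(phi_m)),0]);dn=np.array([0,0,-1.]);t=np.radians(theta)
    z=np.cos(t)*dn+np.sin(t)*m; y=np.cross(dn,case*m); x=np.cross(y,z)
    Rt=Rn.from_matrix(np.c_[x,y,z]); print("need turn",(Rt*Rn.from_quat(readout.read_state()["eef_rot"]).inv()).as_rotvec().round(3))
E
python3 -c "
from h import *
need(-77,45);need(-77,47)"
```

```text
need turn [-0.004 -0.048 -0.021]
need turn [-0.038 -0.056 -0.02 ]
```

Emit:
apply_moves(deltas=[{"translation": [0, 0.001, -0.02], "turn": [-0.004, -0.048, -0.021], "hand": 0.087}, {"translation": [0, 0, -0.025], "turn": [0, 0, 0], "hand": 0.087}, {"translation": [0, 0, 0], "turn": [0, 0, 0], "hand": 0.087}])

```text
time: 24.3
ee_pos: [0.3556, 0.259, 0.0731]
eef_rot: [0.574, 0.725, -0.239, 0.297]
ft_force: [-0.1, -0.3, 1.0]
width: 0.0869
```

```bash
python3 -c "
from h import *
st();need(-77,45);tumblers('scene')" | grep -v quad | grep -E "t2|need|\[3[0-9]+"
```

```text
t24.30 pos [0.3556 0.259  0.0731] x [-0.165  0.69  -0.705] z [ 0.155 -0.688 -0.709] xang 103.43 F [-0.1 -0.3  1. ] w 0.0869 q [-0.33  0.77 -0.99  1.78  0.88  1.8  -1.4 ]
need turn [-0.002 -0.007 -0.001]
scene [335.1 394. ] rectc [0.8452 0.2723 0.032 ] mom [0.8451 0.2724 0.032 ] size [40. 40.] L 0.092 ang 14.6
scene [389.7 306.3] rectc [0.572  0.3449 0.032 ] mom [0.5722 0.3438 0.032 ] size [31.8 44. ] L 0.116 ang 119.7
scene [523.1 278.7] rectc [0.3394 0.6764 0.032 ] mom [0.3578 0.6656 0.032 ] size [30.1 88.2] L 0.349 ang 168.7
scene [408.2  49. ] rectc [-0.9423  0.1686  0.032 ] mom [-0.9523  0.1656  0.032 ] size [36. 31.] L 0.402 ang 8.4
scene [269.1  26.4] rectc [-0.9516 -0.5425  0.032 ] mom [-0.9516 -0.5416  0.032 ] size [34.2 30.7] L 0.412 ang 27.9
scene [370.7 239.3] rectc [0.3555 0.2519 0.032 ] mom [0.3569 0.2513 0.032 ] size [28. 34.] L 0.098 ang 110.5
```

Emit:
apply_moves(deltas=[{"translation": [0.0005, 0.001, -0.02], "turn": [0, -0.007, 0], "hand": 0.087}, {"translation": [0, 0, -0.02], "turn": [0, 0, 0], "hand": 0.087}, {"translation": [0, 0, 0], "turn": [0, 0, 0], "hand": 0.087}])

```text
time: 24.65
ee_pos: [0.3584, 0.2614, 0.0377]
eef_rot: [0.577, 0.723, -0.235, 0.298]
ft_force: [0.5, -0.2, 0.7]
width: 0.0872
```

```bash
python3 -c "
from h import *
st();need(-77,45)"
```

```text
t24.65 pos [0.3584 0.2614 0.0377] x [-0.157  0.695 -0.702] z [ 0.16  -0.683 -0.712] xang 102.70 F [ 0.5 -0.2  0.7] w 0.0872 q [-0.35  0.82 -0.96  1.78  0.92  1.75 -1.44]
need turn [-0.008  0.003  0.001]
```

Emit:
apply_moves(deltas=[{"translation": [-0.002, -0.001, -0.008], "turn": [0, 0, 0], "hand": 0.07}, {"translation": [0, 0, 0], "turn": [0, 0, 0], "hand": 0.05}, {"translation": [0, 0, 0], "turn": [0, 0, 0], "hand": 0.045}, {"translation": [0, 0, 0], "turn": [0, 0, 0], "hand": 0.045}], newtons=25)

```text
time: 25.05
ee_pos: [0.3569, 0.261, 0.0317]
eef_rot: [0.578, 0.723, -0.234, 0.298]
ft_force: [-0.1, 0.9, -0.7]
width: 0.0625
```

Emit:
apply_moves(deltas=[{"translation": [0, 0, 0], "turn": [0, 0, 0], "hand": 0.045}, {"translation": [0, 0, 0], "turn": [0, 0, 0], "hand": 0.045}])

```text
time: 25.25
ee_pos: [0.357, 0.2613, 0.0322]
eef_rot: [0.578, 0.723, -0.233, 0.297]
ft_force: [-0.2, 0.0, -0.8]
width: 0.0583
```

```bash
python3 -c "
from h import *
st();need(-77,45)"
```

```text
t25.25 pos [0.357  0.2613 0.0322] x [-0.155  0.697 -0.7  ] z [ 0.161 -0.681 -0.714] xang 102.58 F [-0.2  0.  -0.8] w 0.0583 q [-0.36  0.83 -0.95  1.78  0.92  1.75 -1.45]
need turn [-0.011  0.004  0.001]
```

Emit:
apply_moves(deltas=[{"translation": [0, 0, 0.03], "turn": [0, 0, 0], "hand": 0.045}, {"translation": [0, 0, 0.04], "turn": [0, 0, 0], "hand": 0.045}, {"translation": [0, 0, 0.04], "turn": [0.126, 0.029, 0], "hand": 0.045}, {"translation": [0, 0, 0.04], "turn": [0.126, 0.029, 0], "hand": 0.045}, {"translation": [0, 0, 0.04], "turn": [0.126, 0.029, 0], "hand": 0.045}], newtons=35)

```text
time: 25.75
ee_pos: [0.3534, 0.2623, 0.2126]
eef_rot: [0.606, 0.769, -0.129, 0.159]
ft_force: [2.3, -1.0, -1.0]
width: 0.0584
```

Emit:
apply_moves(deltas=[{"translation": [0, 0, 0.03], "turn": [0.126, 0.029, 0], "hand": 0.045}, {"translation": [0.01, -0.02, 0.02], "turn": [0.126, 0.029, 0], "hand": 0.045}, {"translation": [0.01, -0.02, 0.01], "turn": [0.126, 0.029, 0], "hand": 0.045}, {"translation": [0.01, -0.02, 0], "turn": [0, 0, -0.13], "hand": 0.045}, {"translation": [0.01, -0.02, 0], "turn": [0, 0, -0.13], "hand": 0.045}])

```text
time: 26.25
ee_pos: [0.3788, 0.1954, 0.257]
eef_rot: [0.714, 0.694, -0.074, 0.059]
ft_force: [0.0, -0.3, -2.3]
width: 0.058
```

```bash
python3 -c "
from h import *
st()"
```

```text
t26.25 pos [0.3788 0.1954 0.257 ] x [ 0.026  0.982 -0.187] z [-0.024 -0.186 -0.982] xang 88.50 F [ 0.  -0.3 -2.3] w 0.0580 q [ 0.65  0.08 -1.36  1.79  0.2   1.48 -0.77]
```

Emit:
apply_moves(deltas=[{"translation": [0.008, -0.024, 0.006], "turn": [0.09, -0.01, -0.1], "hand": 0.045}, {"translation": [0.008, -0.024, 0.006], "turn": [0.09, 0, -0.1], "hand": 0.045}, {"translation": [0.008, -0.024, 0.006], "turn": [0, 0, -0.135], "hand": 0.045}, {"translation": [0.008, -0.024, 0.006], "turn": [0, 0, -0.135], "hand": 0.045}, {"translation": [0.008, -0.024, 0.006], "turn": [0, 0, -0.135], "hand": 0.045}])

```text
time: 26.75
ee_pos: [0.4146, 0.0776, 0.2852]
eef_rot: [0.89, 0.455, -0.019, -0.011]
ft_force: [0.5, 0.7, -2.0]
width: 0.0583
```

Emit:
apply_moves(deltas=[{"translation": [0.008, -0.024, 0.006], "turn": [0, 0, -0.135], "hand": 0.045}, {"translation": [0.008, -0.024, 0.006], "turn": [0, 0, -0.135], "hand": 0.045}, {"translation": [0.008, -0.024, 0.006], "turn": [0, 0, -0.135], "hand": 0.045}, {"translation": [0.008, -0.024, 0], "turn": [0, 0, -0.135], "hand": 0.045}, {"translation": [0.008, -0.024, 0], "turn": [0, 0, -0.135], "hand": 0.045}])

```text
time: 27.25
ee_pos: [0.4543, -0.047, 0.3042]
eef_rot: [0.992, 0.121, -0.015, -0.015]
ft_force: [0.7, -0.2, -1.3]
width: 0.0582
```

```bash
python3 -c "
from h import *
st();need(3.8,0,1);need(3.8,45.6,1)"
```

```text
t27.25 pos [ 0.4543 -0.047   0.3042] x [ 0.97   0.241 -0.027] z [-0.034  0.025 -0.999] xang 13.97 F [ 0.7 -0.2 -1.3] w 0.0582 q [ 1.15  0.01 -1.1   1.7  -0.02  1.47 -1.28]
need turn [-0.028 -0.032 -0.177]
need turn [ 0.096 -0.819 -0.18 ]
```

Emit:
apply_moves(deltas=[{"translation": [0.01, -0.005, 0], "turn": [0.016, -0.137, -0.03], "hand": 0.045}, {"translation": [0.01, -0.005, 0], "turn": [0.016, -0.137, -0.03], "hand": 0.045}, {"translation": [0.01, -0.005, 0], "turn": [0.016, -0.137, -0.03], "hand": 0.045}, {"translation": [0.01, -0.005, 0], "turn": [0.016, -0.137, -0.03], "hand": 0.045}])

```text
time: 27.65
ee_pos: [0.4964, -0.0742, 0.3]
eef_rot: [0.963, 0.054, 0.264, -0.026]
ft_force: [-0.1, 1.6, -2.6]
width: 0.0582
```

```bash
python3 -c "
from h import *
st();need(3.8,45.6,1)"
```

```text
t27.65 pos [ 0.4964 -0.0742  0.3   ] x [0.854 0.091 0.511] z [ 0.506  0.078 -0.859] xang 6.07 F [-0.1  1.6 -2.6] w 0.0582 q [ 1.15 -0.39 -0.75  2.05 -0.65  0.98 -0.82]
need turn [ 0.003 -0.26  -0.054]
```

Emit:
apply_moves(deltas=[{"translation": [0.025, 0, 0], "turn": [0, -0.05, -0.02], "hand": 0.045}, {"translation": [0.025, 0, 0], "turn": [0, -0.07, -0.02], "hand": 0.045}, {"translation": [0.02, 0, 0], "turn": [0, -0.08, -0.02], "hand": 0.045}, {"translation": [0, 0, 0], "turn": [0, 0, 0], "hand": 0.045}])

```text
time: 28.05
ee_pos: [0.5636, -0.0758, 0.2961]
eef_rot: [0.932, 0.024, 0.362, -0.01]
ft_force: [-1.0, -0.5, -1.8]
width: 0.0584
```

```bash
python3 -c "
from h import *
st();need(3.8,45.6,1)"
```

```text
t28.05 pos [ 0.5636 -0.0758  0.2961] x [0.737 0.038 0.675] z [ 0.674  0.035 -0.738] xang 2.94 F [-1.  -0.5 -1.8] w 0.0584 q [ 1.12 -0.34 -0.8   2.11 -0.77  0.66 -0.79]
need turn [ 0.003 -0.055  0.015]
```

Emit:
apply_moves(deltas=[{"translation": [0.02, 0.001, 0], "turn": [0.003, -0.04, 0.015], "hand": 0.045}, {"translation": [0.014, 0, 0], "turn": [0, -0.01, 0], "hand": 0.045}, {"translation": [0, 0, -0.02], "turn": [0, 0, 0], "hand": 0.045}, {"translation": [0, 0, 0], "turn": [0, 0, 0], "hand": 0.045}])

```text
time: 28.45
ee_pos: [0.5961, -0.0725, 0.2748]
eef_rot: [0.924, 0.035, 0.381, -0.014]
ft_force: [-1.2, -0.3, -2.1]
width: 0.0585
```

Run:
```python
from h import *
st();need(3.8,45.6,1)
im=camera("top"); s=camera("scene")
cv2.imwrite("pics/c10.png",np.hstack([cv2.resize(im[100:190,270:430],(400,225),interpolation=2),cv2.resize(s[170:260,160:320],(400,225),interpolation=2)])[:,:,::-1])
```

```text
t28.45 pos [ 0.5961 -0.0725  0.2748] x [0.707 0.053 0.705] z [ 0.703  0.053 -0.709] xang 4.28 F [-1.2 -0.3 -2.1] w 0.0585 q [ 1.11 -0.23 -0.86  2.11 -0.78  0.52 -0.75]
need turn [ 0.001 -0.014 -0.008]
```

View pics/c10.png

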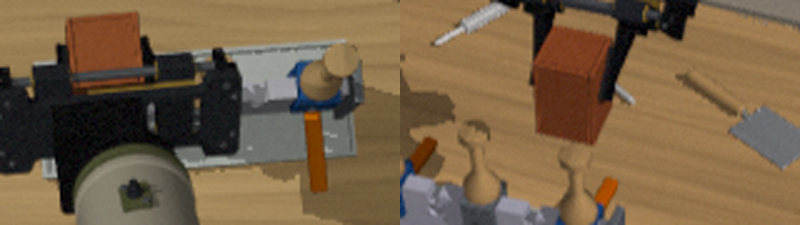

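Run:
```python
from h import *
P=[onz("top",270+a/2.5-.4,100+b/2.5-.4,.3105) for a,b in ((68,15),(137,11),(143,78),(72,84))]
for p in P: print(p.round(4))
X=np.array([.998,.066]);b=(P[0]+P[1])[:2]/2; print("ctr from back edge",(b-.029*X).round(4))
print("peg target by head seen",np.array([.601,-.0745]))
```

```text
[ 0.6255 -0.0434  0.3105]
[ 0.6281 -0.0987  0.3105]
[ 0.5735 -0.1025  0.3105]
[ 0.5694 -0.0458  0.3105]
ctr from back edge [ 0.5979 -0.073 ]
peg target by head seen [ 0.601  -0.0745]
```

The tumbler hangs mouth-down in the grip, and its image centre (0.598, -0.073) agrees with the TCP. The peg is 3 mm further on. Lowering.

Emit:
apply_moves(deltas=[{"translation": [0.004, -0.0015, -0.015], "turn": [0, -0.014, -0.008], "hand": 0.045}, {"translation": [0, 0, -0.02], "turn": [0, 0, 0], "hand": 0.045}, {"translation": [0, 0, 0], "turn": [0, 0, 0], "hand": 0.045}])

```text
time: 28.85
ee_pos: [0.6025, -0.0751, 0.2468]
eef_rot: [0.92, 0.032, 0.391, -0.01]
ft_force: [-0.7, -0.2, -1.7]
width: 0.0583
```

```bash
python3 -c "
from h import *
st();need(3.8,45.6,1)"
```

```text
t28.85 pos [ 0.6025 -0.0751  0.2468] x [0.692 0.05  0.72 ] z [ 0.718  0.043 -0.694] xang 4.14 F [-0.7 -0.2 -1.7] w 0.0583 q [ 1.09 -0.17 -0.87  2.15 -0.81  0.41 -0.7 ]
need turn [0.005 0.008 0.   ]
```

Emit:
apply_moves(deltas=[{"translation": [-0.002, 0.001, -0.018], "turn": [0.005, 0.008, 0], "hand": 0.045}, {"translation": [-0.001, 0, -0.02], "turn": [0, 0, 0], "hand": 0.045}, {"translation": [0, 0, 0], "turn": [0, 0, 0], "hand": 0.045}])

```text
time: 29.15
ee_pos: [0.6012, -0.0747, 0.2136]
eef_rot: [0.921, 0.031, 0.389, -0.012]
ft_force: [-0.3, -0.2, -0.2]
width: 0.0581
```

```bash
python3 -c "
from h import *
st();need(3.8,45.6,1)"
```

```text
t29.15 pos [ 0.6012 -0.0747  0.2136] x [0.695 0.048 0.717] z [ 0.716  0.046 -0.697] xang 3.94 F [-0.3 -0.2 -0.2] w 0.0581 q [ 1.07 -0.11 -0.89  2.19 -0.83  0.32 -0.65]
need turn [0.002 0.004 0.   ]
```

Emit:
apply_moves(deltas=[{"translation": [-0.001, 0, -0.018], "turn": [0.002, 0.004, 0], "hand": 0.045}, {"translation": [-0.001, 0, -0.018], "turn": [0, 0, 0], "hand": 0.045}, {"translation": [0, 0, 0], "turn": [0, 0, 0], "hand": 0.045}])

```text
time: 29.45
ee_pos: [0.6021, -0.0755, 0.1838]
eef_rot: [0.92, 0.031, 0.39, -0.012]
ft_force: [0.1, -0.4, -1.2]
width: 0.0583
```

```bash
python3 -c "
from h import *
st();need(3.8,45.6,1)"
```

```text
t29.45 pos [ 0.6021 -0.0755  0.1838] x [0.694 0.047 0.718] z [ 0.717  0.047 -0.696] xang 3.89 F [ 0.1 -0.4 -1.2] w 0.0583 q [ 1.05 -0.03 -0.89  2.22 -0.88  0.23 -0.57]
need turn [ 0.001  0.006 -0.   ]
```

Emit:
apply_moves(deltas=[{"translation": [-0.002, 0.001, -0.012], "turn": [0.001, 0.006, 0], "hand": 0.045}, {"translation": [-0.001, 0, -0.009], "turn": [0, 0, 0], "hand": 0.045}, {"translation": [0, 0, 0], "turn": [0, 0, 0], "hand": 0.045}])

```text
time: 29.75
ee_pos: [0.6014, -0.0752, 0.1671]
eef_rot: [0.92, 0.031, 0.389, -0.012]
ft_force: [-0.6, 0.2, -1.4]
width: 0.0584
```

```bash
python3 -c "
from h import *
st();need(3.8,45.6,1)"
```

```text
t29.75 pos [ 0.6014 -0.0752  0.1671] x [0.695 0.047 0.718] z [ 0.716  0.046 -0.696] xang 3.89 F [-0.6  0.2 -1.4] w 0.0584 q [ 1.04  0.01 -0.89  2.24 -0.92  0.18 -0.51]
need turn [0.002 0.005 0.   ]
```

Emit:
apply_moves(deltas=[{"translation": [-0.001, 0, -0.006], "turn": [0.002, 0.005, 0], "hand": 0.045}, {"translation": [0, 0, -0.005], "turn": [0, 0, 0], "hand": 0.045}])

```text
time: 29.95
ee_pos: [0.6015, -0.0755, 0.1579]
eef_rot: [0.921, 0.031, 0.388, -0.012]
ft_force: [-0.2, 0.2, -2.8]
width: 0.0583
```

Emit:
apply_moves(deltas=[{"translation": [0, 0, -0.002], "turn": [0, 0, 0], "hand": 0.045}])

```text
time: 30.05
ee_pos: [0.6016, -0.0755, 0.1557]
eef_rot: [0.921, 0.031, 0.388, -0.012]
ft_force: [0.8, 0.0, -1.0]
width: 0.0585
```

Emit:
apply_moves(deltas=[{"translation": [0, 0, -0.002], "turn": [0, 0, 0], "hand": 0.045}])

```text
time: 30.15
ee_pos: [0.6017, -0.0755, 0.1537]
eef_rot: [0.921, 0.03, 0.388, -0.012]
ft_force: [0.4, 0.5, -1.7]
width: 0.0586
```

```bash
python3 -c "
from h import *
st();need(3.8,45.6,1)"
```

```text
t30.15 pos [ 0.6017 -0.0755  0.1537] x [0.697 0.046 0.716] z [ 0.715  0.047 -0.698] xang 3.82 F [ 0.4  0.5 -1.7] w 0.0586 q [ 1.04  0.04 -0.9   2.24 -0.95  0.15 -0.46]
need turn [0.001 0.002 0.   ]
```

Emit:
apply_moves(deltas=[{"translation": [0, 0, -0.0015], "turn": [0, 0, 0], "hand": 0.045}])

```text
time: 30.25
ee_pos: [0.6021, -0.0755, 0.1526]
eef_rot: [0.921, 0.031, 0.389, -0.012]
ft_force: [-1.5, 1.1, 8.2]
width: 0.0583
```

Emit:
apply_moves(deltas=[{"translation": [0, 0, -0.0015], "turn": [0, 0, 0], "hand": 0.045}])

```text
time: 30.35
ee_pos: [0.6035, -0.0756, 0.1527]
eef_rot: [0.92, 0.031, 0.39, -0.012]
ft_force: [-2.1, 1.2, 13.1]
width: 0.0586
```

Emit:
apply_moves(deltas=[{"translation": [0, 0, -0.0015], "turn": [0, 0, 0], "hand": 0.045}])

```text
time: 30.45
ee_pos: [0.605, -0.0756, 0.153]
eef_rot: [0.92, 0.031, 0.391, -0.012]
ft_force: [-2.3, 0.5, 8.4]
width: 0.0583
```

Emit:
apply_moves(deltas=[{"translation": [-0.003, 0, 0.0005], "turn": [0, 0, 0], "hand": 0.045}, {"translation": [0, 0, 0], "turn": [0, 0, 0], "hand": 0.075}, {"translation": [0, 0, 0], "turn": [0, 0, 0], "hand": 0.075}, {"translation": [0, 0, 0], "turn": [0, 0, 0], "hand": 0.08}])

```text
time: 30.85
ee_pos: [0.6032, -0.0757, 0.1548]
eef_rot: [0.919, 0.031, 0.392, -0.011]
ft_force: [-0.0, -0.0, 0.5]
width: 0.0743
```

Emit:
apply_moves(deltas=[{"translation": [-0.02, -0.001, 0.02], "turn": [0, 0, 0], "hand": 0.08}, {"translation": [-0.03, -0.002, 0.03], "turn": [0, 0, 0], "hand": 0.08}, {"translation": [-0.03, -0.002, 0.03], "turn": [0, 0, 0], "hand": 0.08}, {"translation": [-0.03, -0.002, 0.03], "turn": [0, 0.05, 0], "hand": 0.08}])

```text
time: 31.25
ee_pos: [0.4926, -0.0794, 0.2579]
eef_rot: [0.93, 0.028, 0.365, -0.021]
ft_force: [-51.8, 11.3, 39.7]
width: 0.0797
```

Run:
```python
from h import *
st()
im=camera("top"); s=camera("scene")
cv2.imwrite("pics/c11.png",np.hstack([cv2.resize(im[100:190,270:430],(400,225),interpolation=2),cv2.resize(s[190:290,140:318],(400,225),interpolation=2)])[:,:,::-1])
```

```text
t31.25 pos [ 0.4926 -0.0794  0.2579] x [0.732 0.037 0.68 ] z [ 0.678  0.06  -0.733] xang 2.86 F [-51.8  11.3  39.7] w 0.0797 q [ 1.17 -0.5  -0.72  2.3  -1.03  0.76 -0.5 ]
```

View pics/c11.png

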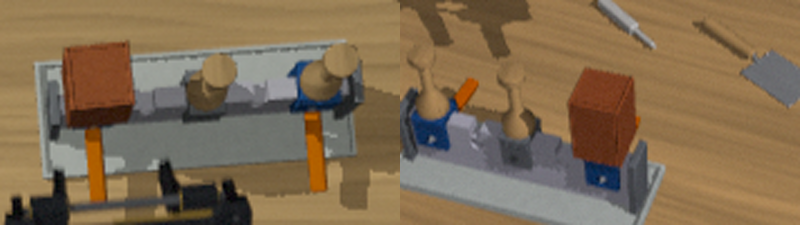

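The first tumbler hangs squarely on the left peg (top (97,82); scene (602,115)). The force spike comes with joint 2 at its -0.5 limit, so I back off by un-tilting.

Emit:
apply_moves(deltas=[{"translation": [0.01, 0, 0.005], "turn": [0, 0.08, 0], "hand": 0.08}])

```text
time: 31.45
ee_pos: [0.5012, -0.0818, 0.2621]
eef_rot: [0.945, 0.025, 0.326, -0.022]
ft_force: [0.8, 1.5, -0.5]
width: 0.0799
```

```bash
python3 -c "
from h import *
s=st();print(s['joint_torque'].round(1),s['torque'].round(1))"
```

```text
t31.45 pos [ 0.5012 -0.0818  0.2621] x [0.786 0.033 0.618] z [ 0.615  0.058 -0.786] xang 2.39 F [ 0.8  1.5 -0.5] w 0.0799 q [ 1.24 -0.46 -0.8   2.21 -0.9   0.82 -0.63]
[ -6.8  -5.8  17.3 -32.9  -6.3  -3.8   4.6] [0.  0.8 0. ]
```

Emit:
apply_moves(deltas=[{"translation": [0, 0, 0.01], "turn": [-0.01, 0.13, 0], "hand": 0.08}, {"translation": [0, 0, 0.01], "turn": [-0.01, 0.13, 0], "hand": 0.08}, {"translation": [-0.005, 0, 0.01], "turn": [-0.01, 0.13, 0], "hand": 0.08}, {"translation": [-0.005, 0, 0.01], "turn": [-0.01, 0.13, 0], "hand": 0.08}, {"translation": [-0.005, 0.01, 0], "turn": [-0.01, 0.1, 0], "hand": 0.08}])

```text
time: 31.95
ee_pos: [0.4864, -0.0774, 0.3006]
eef_rot: [0.999, 0.023, 0.047, -0.007]
ft_force: [-0.5, -0.1, -0.6]
width: 0.0803
```

Emit:
apply_moves(deltas=[{"translation": [0, 0.02, 0], "turn": [0, 0, 0.14], "hand": 0.087}, {"translation": [0, 0.02, 0], "turn": [0, 0, 0.14], "hand": 0.087}, {"translation": [0, 0.025, 0], "turn": [0, 0, 0.14], "hand": 0.087}, {"translation": [0, 0.025, 0], "turn": [0, 0, 0.14], "hand": 0.087}, {"translation": [0, 0.025, 0], "turn": [0, 0, 0.14], "hand": 0.087}])

```text
time: 32.45
ee_pos: [0.4894, 0.0364, 0.3]
eef_rot: [0.929, 0.367, 0.045, -0.032]
ft_force: [-0.2, -0.7, 0.2]
width: 0.0872
```

```bash
python3 -c "
from h import *
st();need(-61,0)"
```

```text
t32.45 pos [0.4894 0.0364 0.3   ] x [0.726 0.679 0.107] z [ 0.06   0.092 -0.994] xang 43.07 F [-0.2 -0.7  0.2] w 0.0872 q [ 1.32  0.05 -1.43  1.7  -0.03  1.36 -0.92]
need turn [-0.118 -0.01   1.322]
```

Emit:
apply_moves(deltas=[{"translation": [0.006, 0.032, 0], "turn": [-0.02, 0, 0.13], "hand": 0.087}, {"translation": [0.006, 0.032, 0], "turn": [-0.02, 0, 0.13], "hand": 0.087}, {"translation": [0.006, 0.032, 0], "turn": [-0.02, 0, 0.13], "hand": 0.087}, {"translation": [0.006, 0.032, 0], "turn": [-0.02, 0, 0.13], "hand": 0.087}, {"translation": [0.006, 0.032, 0], "turn": [-0.02, 0, 0.13], "hand": 0.087}])

```text
time: 32.95
ee_pos: [0.5225, 0.2033, 0.2984]
eef_rot: [0.755, 0.656, 0.017, 0.002]
ft_force: [0.2, -0.4, 0.8]
width: 0.0869
```

```bash
python3 -c "
from h import *
st();need(-61,0);need(-61,20)"
```

```text
t32.95 pos [0.5225 0.2033 0.2984] x [0.139 0.99  0.024] z [ 0.028  0.02  -0.999] xang 81.98 F [ 0.2 -0.4  0.8] w 0.0869 q [ 0.6   0.43 -1.35  1.52  0.42  1.49 -0.89]
need turn [-0.029  0.02   0.646]
need turn [-0.378 -0.044  0.634]
```

Emit:
apply_moves(deltas=[{"translation": [0.006, 0.026, -0.01], "turn": [-0.05, 0, 0.125], "hand": 0.087}, {"translation": [0.006, 0.026, -0.01], "turn": [-0.05, 0, 0.125], "hand": 0.087}, {"translation": [0.006, 0.026, -0.01], "turn": [-0.05, 0, 0.125], "hand": 0.087}, {"translation": [0.006, 0.026, -0.02], "turn": [-0.05, 0, 0.125], "hand": 0.087}, {"translation": [0.006, 0.02, -0.02], "turn": [-0.05, 0, 0.1], "hand": 0.087}])

```text
time: 33.45
ee_pos: [0.5545, 0.3399, 0.2257]
eef_rot: [0.508, 0.855, -0.062, 0.088]
ft_force: [0.8, -0.7, 0.3]
width: 0.0868
```

```bash
python3 -c "
from h import *
st();need(-61,45);tumblers('scene')" | grep -E "t3|need|(37|38|39)[0-9]\.. *[23]|369"
```

```text
t33.45 pos [0.5545 0.3399 0.2257] x [-0.468  0.858 -0.213] z [ 0.087 -0.195 -0.977] xang 118.63 F [ 0.8 -0.7  0.3] w 0.0868 q [ 0.01  0.71 -1.19  1.33  0.82  1.65 -0.62]
need turn [-0.493 -0.289  0.015]
scene [389.6 306.3] rectc [0.5721 0.3448 0.032 ] mom [0.5723 0.3437 0.032 ] size [31.8 43.8] L 0.115 ang 119.7
```

Emit:
apply_moves(deltas=[{"translation": [0.004, 0.003, -0.03], "turn": [-0.12, -0.07, 0.004], "hand": 0.087}, {"translation": [0.004, 0.003, -0.03], "turn": [-0.12, -0.07, 0.004], "hand": 0.087}, {"translation": [0.004, 0.003, -0.03], "turn": [-0.12, -0.07, 0.004], "hand": 0.087}, {"translation": [0.004, 0, -0.01], "turn": [-0.1, -0.06, 0.004], "hand": 0.087}, {"translation": [0, 0, 0], "turn": [0, 0, 0], "hand": 0.087}])

```text
time: 34.0
ee_pos: [0.568, 0.3581, 0.1133]
eef_rot: [0.461, 0.807, -0.188, 0.318]
ft_force: [-0.6, 0.8, 0.4]
width: 0.0872
```

```bash
python3 -c "
from h import *
st();need(-61,45)"
```

```text
t34.00 pos [0.568  0.3581 0.1133] x [-0.372  0.624 -0.687] z [ 0.34  -0.597 -0.726] xang 120.82 F [-0.6  0.8  0.4] w 0.0872 q [-0.41  0.89 -0.88  1.34  1.2   1.8  -0.84]
need turn [-0.019 -0.022 -0.022]
```

Emit:
apply_moves(deltas=[{"translation": [0.002, -0.008, -0.02], "turn": [-0.019, -0.022, -0.022], "hand": 0.087}, {"translation": [0, 0, -0.025], "turn": [0, 0, 0], "hand": 0.087}, {"translation": [0, 0, 0], "turn": [0, 0, 0], "hand": 0.087}])

```text
time: 34.3
ee_pos: [0.5701, 0.3519, 0.067]
eef_rot: [0.47, 0.798, -0.191, 0.325]
ft_force: [0.7, 0.2, 0.4]
width: 0.087
```

```bash
python3 -c "
from h import *
st();need(-61,45)"
```

```text
t34.30 pos [0.5701 0.3519 0.067 ] x [-0.347  0.626 -0.698] z [ 0.339 -0.61  -0.716] xang 118.98 F [0.7 0.2 0.4] w 0.0870 q [-0.42  0.95 -0.85  1.36  1.22  1.76 -0.9 ]
need turn [-0.011 -0.005 -0.   ]
```

Emit:
apply_moves(deltas=[{"translation": [0, -0.002, -0.018], "turn": [-0.011, -0.005, 0], "hand": 0.087}, {"translation": [0, 0, -0.015], "turn": [0, 0, 0], "hand": 0.087}, {"translation": [0, 0, 0], "turn": [0, 0, 0], "hand": 0.087}])

```text
time: 34.6
ee_pos: [0.5722, 0.3492, 0.0347]
eef_rot: [0.471, 0.796, -0.192, 0.327]
ft_force: [-0.0, 0.3, -0.3]
width: 0.0874
```

```bash
python3 -c "
from h import *
st();need(-61,45)"
```

```text
t34.60 pos [0.5722 0.3492 0.0347] x [-0.341  0.625 -0.702] z [ 0.34  -0.615 -0.712] xang 118.64 F [-0.   0.3 -0.3] w 0.0874 q [-0.43  0.99 -0.83  1.36  1.24  1.74 -0.93]
need turn [-0.007 -0.001  0.003]
```

Emit:
apply_moves(deltas=[{"translation": [-0.002, 0.004, -0.004], "turn": [0, 0, 0], "hand": 0.07}, {"translation": [0, 0, 0], "turn": [0, 0, 0], "hand": 0.05}, {"translation": [0, 0, 0], "turn": [0, 0, 0], "hand": 0.045}, {"translation": [0, 0, 0], "turn": [0, 0, 0], "hand": 0.045}], newtons=25)

```text
time: 35.0
ee_pos: [0.5707, 0.3543, 0.0324]
eef_rot: [0.472, 0.796, -0.191, 0.327]
ft_force: [-0.5, -0.2, -1.1]
width: 0.0629
```

Emit:
apply_moves(deltas=[{"translation": [0, 0, 0], "turn": [0, 0, 0], "hand": 0.045}, {"translation": [0, 0, 0], "turn": [0, 0, 0], "hand": 0.045}], newtons=35)

```text
time: 35.2
ee_pos: [0.5706, 0.3547, 0.0327]
eef_rot: [0.472, 0.796, -0.19, 0.327]
ft_force: [-0.2, -0.4, -2.4]
width: 0.0579
```

```bash
python3 -c "
from h import *
st();need(-61,45)"
```

```text
t35.20 pos [0.5706 0.3547 0.0327] x [-0.34   0.628 -0.7  ] z [ 0.34  -0.612 -0.714] xang 118.47 F [-0.2 -0.4 -2.4] w 0.0579 q [-0.44  1.   -0.83  1.35  1.24  1.74 -0.94]
need turn [-0.011 -0.     0.004]
```

Emit:
apply_moves(deltas=[{"translation": [0, 0, 0.03], "turn": [0, 0, 0], "hand": 0.045}, {"translation": [0, 0, 0.04], "turn": [0, 0, 0], "hand": 0.045}, {"translation": [0, 0, 0.04], "turn": [0.112, 0.065, 0], "hand": 0.045}, {"translation": [0, 0, 0.04], "turn": [0.112, 0.065, 0], "hand": 0.045}, {"translation": [0, -0.01, 0.04], "turn": [0.112, 0.065, 0], "hand": 0.045}])

```text
time: 35.7
ee_pos: [0.5633, 0.3479, 0.219]
eef_rot: [0.49, 0.851, -0.101, 0.159]
ft_force: [0.6, 0.0, -2.1]
width: 0.0578
```

Emit:
apply_moves(deltas=[{"translation": [-0.006, -0.03, 0.03], "turn": [0.112, 0.065, 0], "hand": 0.045}, {"translation": [-0.006, -0.03, 0.02], "turn": [0.112, 0.065, 0], "hand": 0.045}, {"translation": [-0.006, -0.03, 0.02], "turn": [0.112, 0.065, 0], "hand": 0.045}, {"translation": [-0.006, -0.03, 0], "turn": [0, 0, -0.13], "hand": 0.045}, {"translation": [-0.006, -0.03, 0], "turn": [0, 0, -0.13], "hand": 0.045}])

```text
time: 36.2
ee_pos: [0.5371, 0.2022, 0.292]
eef_rot: [0.611, 0.792, -0.005, 0.003]
ft_force: [0.2, -1.1, -1.5]
width: 0.0576
```

Emit:
apply_moves(deltas=[{"translation": [-0.006, -0.04, 0], "turn": [0, 0, -0.13], "hand": 0.045}, {"translation": [-0.006, -0.04, 0], "turn": [0, 0, -0.13], "hand": 0.045}, {"translation": [-0.006, -0.04, 0], "turn": [0, 0, -0.13], "hand": 0.045}, {"translation": [-0.006, -0.04, 0], "turn": [0, 0, -0.13], "hand": 0.045}])

```text
time: 36.6
ee_pos: [0.5108, 0.0358, 0.2914]
eef_rot: [0.8, 0.599, -0.007, 0.002]
ft_force: [-0.1, -0.6, -3.3]
width: 0.0578
```

```bash
python3 -c "
from h import *
st();need(3.8,0,1)"
```

```text
t36.60 pos [0.5108 0.0358 0.2914] x [ 0.281  0.96  -0.013] z [-0.008 -0.011 -1.   ] xang 73.67 F [-0.1 -0.6 -3.3] w 0.0578 q [ 1.    0.31 -1.37  1.61  0.31  1.48 -0.68]
need turn [ 0.005 -0.014 -1.219]
```

Emit:
apply_moves(deltas=[{"translation": [0, -0.036, 0], "turn": [0, 0, -0.135], "hand": 0.045}, {"translation": [0, -0.036, 0], "turn": [0, 0, -0.135], "hand": 0.045}, {"translation": [0, -0.036, 0], "turn": [0, 0, -0.135], "hand": 0.045}, {"translation": [0, -0.036, 0], "turn": [0, 0, -0.135], "hand": 0.045}, {"translation": [0, -0.036, 0], "turn": [0, 0, -0.135], "hand": 0.045}])

```text
time: 37.1
ee_pos: [0.507, -0.1538, 0.2916]
eef_rot: [0.958, 0.286, -0.01, 0.003]
ft_force: [1.3, -0.4, -1.4]
width: 0.0579
```

Emit:
apply_moves(deltas=[{"translation": [0, -0.036, 0], "turn": [0, 0, -0.135], "hand": 0.045}, {"translation": [0, -0.036, 0], "turn": [0, 0, -0.135], "hand": 0.045}, {"translation": [0, -0.036, 0], "turn": [0, 0, -0.135], "hand": 0.045}, {"translation": [0, -0.036, 0], "turn": [0, 0, -0.12], "hand": 0.045}])

```text
time: 37.5
ee_pos: [0.5047, -0.3041, 0.2917]
eef_rot: [1.0, 0.016, -0.012, 0.002]
ft_force: [0.7, 0.5, -1.8]
width: 0.0578
```

```bash
python3 -c "
from h import *
st();need(3.8,45.6,1)"
```

```text
t37.50 pos [ 0.5047 -0.3041  0.2917] x [ 0.999  0.031 -0.024] z [-0.024 -0.004 -1.   ] xang 1.80 F [ 0.7  0.5 -1.8] w 0.0578 q [ 1.19  0.39 -0.97  1.42  0.33  1.52 -1.31]
need turn [ 0.043 -0.819  0.034]
```

Emit:
apply_moves(deltas=[{"translation": [0.012, 0.002, 0], "turn": [0.007, -0.137, 0.006], "hand": 0.045}, {"translation": [0.012, 0.002, 0], "turn": [0.007, -0.137, 0.006], "hand": 0.045}, {"translation": [0.012, 0.002, 0], "turn": [0.007, -0.137, 0.006], "hand": 0.045}, {"translation": [0.012, 0.002, 0], "turn": [0.007, -0.137, 0.006], "hand": 0.045}, {"translation": [0.012, 0, 0], "turn": [0.007, -0.137, 0.006], "hand": 0.045}])

```text
time: 38.0
ee_pos: [0.5664, -0.302, 0.2896]
eef_rot: [0.943, 0.025, 0.332, -0.01]
ft_force: [1.7, 2.0, -2.0]
width: 0.0571
```

```bash
python3 -c "
from h import *
st();need(3.8,45.6,1)"
```

```text
t38.00 pos [ 0.5664 -0.302   0.2896] x [0.778 0.04  0.627] z [ 0.626  0.035 -0.779] xang 2.98 F [ 1.7  2.  -2. ] w 0.0571 q [ 1.82  0.15 -1.26  1.83 -0.38  0.75 -0.7 ]
need turn [ 0.005 -0.118  0.013]
```

Emit:
apply_moves(deltas=[{"translation": [0.018, 0.004, -0.005], "turn": [0.003, -0.06, 0.007], "hand": 0.045}, {"translation": [0.018, 0.004, -0.005], "turn": [0.002, -0.058, 0.006], "hand": 0.045}, {"translation": [0.01, 0, -0.005], "turn": [0, 0, 0], "hand": 0.045}, {"translation": [0, 0, 0], "turn": [0, 0, 0], "hand": 0.045}])

```text
time: 38.4
ee_pos: [0.6065, -0.2995, 0.2692]
eef_rot: [0.922, 0.025, 0.387, -0.009]
ft_force: [0.6, 0.1, -0.9]
width: 0.0579
```

Run:
```python
from h import *
s=st();need(3.8,45.6,1)
z=s["ee_pos"][2]-.011+.045
im=camera("top"); m=mask(im,(0,120,40),(14,255,255)); m[:80]=0;m[180:]=0;m[:,:340]=0;m[:,425:]=0
m=cv2.morphologyEx(m,cv2.MORPH_OPEN,np.ones((3,3)))
for c in blobs(m,50): 
    x,y,w,h=cv2.boundingRect(c); print((x,y,w,h)); q=cv2.approxPolyDP(cv2.convexHull(c),2,True)[:,0]; print([onz("top",*p,z).round(3)[:2].tolist() for p in q])
```

```text
t38.40 pos [ 0.6065 -0.2995  0.2692] x [0.7   0.039 0.714] z [ 0.713  0.037 -0.701] xang 3.22 F [ 0.6  0.1 -0.9] w 0.0579 q [ 1.74  0.26 -1.25  1.87 -0.38  0.55 -0.66]
need turn [ 0.002 -0.001  0.012]
(403, 100, 22, 23)
[[0.636, -0.3], [0.593, -0.299], [0.591, -0.28], [0.601, -0.267], [0.62, -0.257], [0.634, -0.27]]
```

Emit:
apply_moves(deltas=[{"translation": [0.008, 0.005, -0.01], "turn": [0.002, 0, 0.012], "hand": 0.045}, {"translation": [0, 0, -0.008], "turn": [0, 0, 0], "hand": 0.045}, {"translation": [0, 0, 0], "turn": [0, 0, 0], "hand": 0.045}])

```text
time: 38.75
ee_pos: [0.6135, -0.2944, 0.2514]
eef_rot: [0.922, 0.032, 0.386, -0.012]
ft_force: [-0.2, -1.1, -2.0]
width: 0.0581
```

```bash
python3 -c "
from h import *
st();need(3.8,45.6,1)"
```

```text
t38.75 pos [ 0.6135 -0.2944  0.2514] x [0.7   0.049 0.712] z [ 0.711  0.047 -0.702] xang 4.01 F [-0.2 -1.1 -2. ] w 0.0581 q [ 1.69  0.3  -1.21  1.88 -0.34  0.52 -0.67]
need turn [ 0.002 -0.003 -0.001]
```

Emit:
apply_moves(deltas=[{"translation": [0.002, 0.001, -0.018], "turn": [0.002, -0.003, 0], "hand": 0.045}, {"translation": [0, 0, -0.018], "turn": [0, 0, 0], "hand": 0.045}, {"translation": [0, 0, 0], "turn": [0, 0, 0], "hand": 0.045}])

```text
time: 39.05
ee_pos: [0.615, -0.2945, 0.2163]
eef_rot: [0.921, 0.031, 0.388, -0.012]
ft_force: [0.4, 0.1, -1.9]
width: 0.0576
```

```bash
python3 -c "
from h import *
st();need(3.8,45.6,1)"
```

```text
t39.05 pos [ 0.615  -0.2945  0.2163] x [0.698 0.048 0.715] z [ 0.713  0.045 -0.699] xang 3.97 F [ 0.4  0.1 -1.9] w 0.0576 q [ 1.64  0.35 -1.18  1.92 -0.31  0.44 -0.66]
need turn [ 0.003  0.001 -0.   ]
```

Emit:
apply_moves(deltas=[{"translation": [0.0005, 0.0005, -0.018], "turn": [0.003, 0, 0], "hand": 0.045}, {"translation": [0, 0, -0.015], "turn": [0, 0, 0], "hand": 0.045}, {"translation": [0, 0, 0], "turn": [0, 0, 0], "hand": 0.045}])

```text
time: 39.35
ee_pos: [0.6158, -0.2955, 0.1854]
eef_rot: [0.921, 0.03, 0.388, -0.012]
ft_force: [0.2, -0.0, -2.6]
width: 0.0574
```

```bash
python3 -c "
from h import *
st();need(3.8,45.6,1)"
```

```text
t39.35 pos [ 0.6158 -0.2955  0.1854] x [0.696 0.047 0.716] z [ 0.715  0.045 -0.698] xang 3.83 F [ 0.2 -0.  -2.6] w 0.0574 q [ 1.6   0.4  -1.14  1.95 -0.28  0.37 -0.66]
need turn [0.002 0.002 0.002]
```

Emit:
apply_moves(deltas=[{"translation": [0, 0.0015, -0.012], "turn": [0.002, 0.002, 0.002], "hand": 0.045}, {"translation": [0, 0, -0.01], "turn": [0, 0, 0], "hand": 0.045}, {"translation": [0, 0, 0], "turn": [0, 0, 0], "hand": 0.045}])

```text
time: 39.65
ee_pos: [0.6163, -0.2948, 0.1638]
eef_rot: [0.921, 0.031, 0.388, -0.012]
ft_force: [-0.7, -0.2, -1.5]
width: 0.0581
```

```bash
python3 -c "
from h import *
st();need(3.8,45.6,1)"
```

```text
t39.65 pos [ 0.6163 -0.2948  0.1638] x [0.697 0.047 0.716] z [ 0.714  0.046 -0.698] xang 3.86 F [-0.7 -0.2 -1.5] w 0.0581 q [ 1.57  0.44 -1.11  1.96 -0.27  0.33 -0.65]
need turn [0.001 0.002 0.   ]
```

Emit:
apply_moves(deltas=[{"translation": [0, 0.0005, -0.004], "turn": [0, 0, 0], "hand": 0.045}, {"translation": [0, 0, -0.003], "turn": [0, 0, 0], "hand": 0.045}])

```text
time: 39.85
ee_pos: [0.6168, -0.2944, 0.1571]
eef_rot: [0.921, 0.031, 0.389, -0.012]
ft_force: [0.1, 0.1, -1.8]
width: 0.058
```

Emit:
apply_moves(deltas=[{"translation": [0, 0, -0.002], "turn": [0, 0, 0], "hand": 0.045}])

```text
time: 39.95
ee_pos: [0.6168, -0.2944, 0.155]
eef_rot: [0.921, 0.031, 0.389, -0.012]
ft_force: [-0.2, -0.1, -1.4]
width: 0.058
```

Emit:
apply_moves(deltas=[{"translation": [0, 0, -0.001], "turn": [0, 0, 0], "hand": 0.045}])

```text
time: 40.05
ee_pos: [0.6171, -0.2945, 0.1543]
eef_rot: [0.921, 0.031, 0.389, -0.012]
ft_force: [-1.5, 1.6, 4.0]
width: 0.0581
```

Emit:
apply_moves(deltas=[{"translation": [0, 0, 0], "turn": [0, 0, 0], "hand": 0.075}, {"translation": [0, 0, 0], "turn": [0, 0, 0], "hand": 0.08}, {"translation": [0, 0, 0], "turn": [0, 0, 0], "hand": 0.08}])

```text
time: 40.35
ee_pos: [0.618, -0.2949, 0.1555]
eef_rot: [0.92, 0.031, 0.39, -0.011]
ft_force: [0.4, 0.0, 0.2]
width: 0.0738
```

Emit:
apply_moves(deltas=[{"translation": [-0.02, -0.001, 0.02], "turn": [0, 0, 0], "hand": 0.08}, {"translation": [-0.025, -0.002, 0.025], "turn": [0, 0, 0], "hand": 0.08}, {"translation": [-0.025, -0.002, 0.025], "turn": [0, 0, 0], "hand": 0.08}, {"translation": [-0.015, -0.001, 0.03], "turn": [0, 0.1, 0], "hand": 0.08}, {"translation": [-0.01, -0.02, 0.03], "turn": [0, 0.12, 0], "hand": 0.08}])

```text
time: 40.85
ee_pos: [0.5211, -0.3192, 0.2778]
eef_rot: [0.959, 0.025, 0.281, -0.018]
ft_force: [1.0, -0.8, -0.7]
width: 0.08
```

Emit:
apply_moves(deltas=[{"translation": [-0.02, -0.03, 0.01], "turn": [0, 0.12, 0], "hand": 0.08}, {"translation": [-0.02, -0.03, 0.01], "turn": [0, 0.12, 0], "hand": 0.08}, {"translation": [-0.02, -0.03, 0], "turn": [0, 0.1, 0], "hand": 0.08}, {"translation": [0, 0, 0], "turn": [0, 0, 0], "hand": 0.08}, {"translation": [0, 0, 0], "turn": [0, 0, 0], "hand": 0.08}])

```text
time: 41.35
ee_pos: [0.4576, -0.4202, 0.3073]
eef_rot: [0.994, 0.016, 0.107, -0.012]
ft_force: [0.6, 0.7, -0.0]
width: 0.0798
```

Run:
```python
from h import *
st()
im=camera("top"); s=camera("scene"); pins(im)
cv2.imwrite("pics/c12.png",np.hstack([cv2.resize(im[100:260,250:450],(400,320),interpolation=2),cv2.resize(s[170:298,130:290],(400,320),interpolation=2)])[:,:,::-1])
```

```text
t41.35 pos [ 0.4576 -0.4202  0.3073] x [0.976 0.029 0.214] z [ 0.213  0.028 -0.977] xang 1.71 F [ 0.6  0.7 -0. ] w 0.0798 q [ 1.57  0.37 -1.05  1.45  0.18  1.33 -0.98]
orange ctr [ 0.5437 -0.0814  0.01  ] len 0.068 ang -176.3 [307.7 169. ]
orange ctr [ 0.5514 -0.3062  0.01  ] len 0.057 ang -176.6 [395.9 164.9]
```

View pics/c12.png

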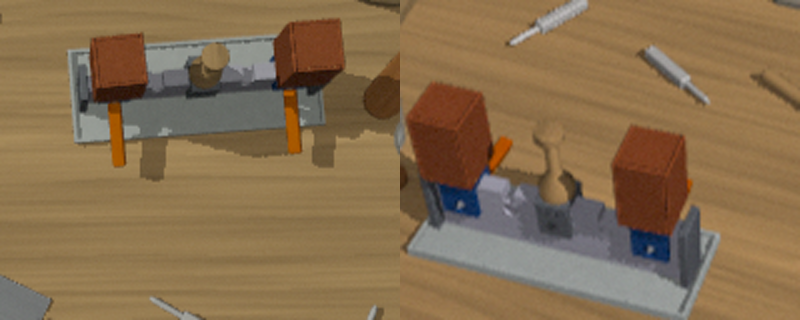

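Both tumblers hang upside down on the outer pegs. I still need to check how deep the left pin sits by comparing the rear ends of the two handles.

Run:
```python
from h import *
im=camera("top")
X=np.array([.998,.066]);C=np.array([.6085,-.184])
for c in blobs(mask(im,(5,190,140),(18,255,255)),60):
    p=c[:,0]; r=p[p[:,1]>=p[:,1].max()].mean(0)+[0,.5]; w=onz("top",*r,.058)[:2]; print("rear end",w.round(4),"rack x %.4f (home -0.0995)"%((w-C)@X))
tumblers("scene")
```

```text
rear end [ 0.5028 -0.0811] rack x -0.0987 (home -0.0995)
rear end [ 0.515  -0.2934] rack x -0.1005 (home -0.0995)
scene [335.4 393.8] rectc [0.8448 0.2733 0.032 ] mom [0.8445 0.273  0.032 ] size [40. 41.] L 0.089 ang 110.0
  quad@.061 [[0.821, 0.247], [0.813, 0.277], [0.832, 0.31], [0.861, 0.316], [0.893, 0.303], [0.904, 0.266], [0.885, 0.236], [0.844, 0.231]] 1310.5
scene [521.4 281.9] rectc [0.3675 0.6656 0.032 ] mom [0.3713 0.6613 0.032 ] size [30.4 75.9] L 0.289 ang 171.8
  quad@.061 [[0.247, 0.675], [0.264, 0.696], [0.449, 0.682], [0.525, 0.641], [0.522, 0.607], [0.283, 0.633]] 1943.5
scene [151.6 223.6] rectc [ 0.5208 -0.3714  0.032 ] mom [ 0.5202 -0.3671  0.032 ] size [43.5 37.8] L 0.182 ang 50.3
  quad@.061 [[0.478, -0.419], [0.468, -0.357], [0.528, -0.288], [0.546, -0.279], [0.608, -0.291], [0.614, -0.35], [0.54, -0.414]] 1252.0
scene [229.9 241.3] rectc [ 0.5063 -0.1242  0.032 ] mom [ 0.5057 -0.1238  0.032 ] size [31.6 40.4] L 0.156 ang -164.2
  quad@.061 [[0.461, -0.167], [0.455, -0.104], [0.529, -0.067], [0.595, -0.06], [0.599, -0.119], [0.519, -0.162]] 1085.0
scene [407.9  49.2] rectc [-0.947   0.1656  0.032 ] mom [-0.9503  0.1644  0.032 ] size [35. 32.] L 0.392 ang 8.4
  quad@.061 [[-1.068, 0.205], [-0.85, 0.247], [-0.708, 0.208], [-0.702, 0.143], [-0.784, 0.112], [-1.047, 0.091]] 942.0
scene [269.2  26.3] rectc [-0.9516 -0.5425  0.032 ] mom [-0.9524 -0.5417  0.032 ] size [34.2 30.7] L 0.412 ang 27.9
  quad@.061 [[-1.079, -0.533], [-0.919, -0.446], [-0.765, -0.418], [-0.711, -0.434], [-0.7, -0.49], [-0.847, -0.588], [-1.024, -0.63], [-1.08, -0.601]] 835.0
scene [104.6 247.6] rectc [ 0.6505 -0.4401  0.032 ] mom [ 0.6495 -0.4402  0.032 ] size [12.6 39. ] L 0.102 ang 135.6
  quad@.061 [[0.644, -0.375], [0.707, -0.42], [0.699, -0.46], [0.686, -0.467], [0.63, -0.413]] 434.0
```

```bash
python3 -c "from bench import order; print(order.close_job())"
```

```text
the job is handed in; nothing more can be done
None
```

The rack is set up and loaded, and the job is handed in at about 41 s of robot time. No verdict was reported.

- **Slides:** Both blue slides were lifted, moved one notch outward (55 mm) and lowered into the outer notches.
- **Pins:** The two orange pins were pushed in until the handles stopped, at about 8–12 N. The last picture puts the handle ends within about 1 mm of home.
- **Tumblers:** Only two were on the mat. They hang upside down on the left and right pegs, and the middle peg is empty. Contact came at the expected height for each, to within 1 mm. The mat is clear in the last check, the white look-alike pins were left alone, and the gripper is clear of everything.

**One disagreement:** while backing off the first tumbler, joint 2 reached its -0.5 rad limit and the wrist force briefly read about 66 N. That is under the 120 N wrist limit. I saw no contact in the picture taken then, and the reading was back to about zero after the next move.

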